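# Roll-test two ceramic rods and reject the one that rocks

### The arm

A 6-joint arm with a two-finger parallel gripper is mounted at the origin on the work surface. World frame = base frame: x ahead of the robot, y to its left, z up, the work surface at z = 0. Lengths are in m, angles in rad, forces in N, time in s.
With the tool pointing down it reaches from about 0.375 to 0.975 m from the base axis. Payload 3.8 kg.
Tool frame: the origin (TCP) lies midway between the tips of the shut fingers; the grasp point (between the pads) lies 19 mm behind it; z points along the fingers, y is the line along which they close (so a half turn about z gives the same grasp; the last joint's range is limited). The gripper opens to 85 mm and grips with 20 to 120 N. Pads are 22 mm wide; open, the fingers measure 114 mm over their backs; the gripper's body (76 mm by 85 mm) begins 54 mm behind the grasp point. The pads swing forward as they close: fully open they stand 13 mm farther back than shut.
Start: joints at [-1.208, 0.264, 1.604, -0, 1.274, -0.037], TCP at [0.263, -0.622, 0.206] pointing down, gripper open.
Joint ranges: [-2.63, 2.63], [-0.94, 2.18], [0.31, 2.57], [-1.31, 4.45], [0, 2.66], [-2.55, 2.55]. Speed limits (rad/s): [2.57, 2.57, 3.14, 3.14, 3.14, 3.14].

### API

Orientations are given as a rotation vector (axis times angle).
In Python, from workcell import bot, imaging gives the robot as it stands.
- The arm moves only by the tool step_arm, never from a script. Its argument "series" is a list of rows, each an object of numbers: "grip": the closure, from -1 (fully open) to 1 (shut); "x", "y", "z": the shift along the tool's x, y, z normalised to -1 to 1, where 1 is 500 mm; "ax", "ay", "az": the turn, a rotation vector about the tool's x, y, z normalised to -1 to 1, where 1 is 30 degrees. A call has 1 to 12 rows; each row is the pose to reach, as a shift and turn from the pose commanded when the call began, along the tool's axes at that moment; what a row does not reach only later rows make up. A row lasts 1/10 s, in which the tool goes at most 50 mm and 8.59 degrees, less where a joint would pass 70% of its speed; a pose out of reach is approached as far as the arm can. A call with a number of a shift or a turn outside -1 to 1 is refused whole. A call with a gripper value outside its range is refused whole. The fingers move at their own pace and stop on an object; "force" is the grip in N (left out, the last holds). Time passes only in rows, so rows that repeat a pose let the fingers close. It gives the time, the measured TCP pose, the force, the opening and the grip force at its end, in the units of the state.
- bot.read_state(): the state, without advancing time (a new reading comes with each control period).
- imaging.read_camera(name): name is "scene" or "top"; returns a dict with "img" (480x640x3 uint8, red, green, blue), "fx", "fy", "cx", "cy" (pixels), "R" (3x3) and "t" (3): a world point X has camera coordinates R X + t. Camera axes: x right, y down, z forward; pixel columns grow to the right and rows downward; lengths in m; the calibration is good to about 2 mm. A picture is of the moment at which its call begins. There is no depth.
- bot.finish_job(): hands the job in; it is judged then, once.
The state is a dict: "time": time; "q": joint angles; "joint_vel": joint speeds; "joint_torque": joint torques, N m; "tool_pos": TCP position; "tcp_rot": TCP orientation; "wrist_force": force on the tool from outside, world axes, zero at the start; "torque": the same for the moment, N m; "width": opening from 0.0 (shut) to 1.0 (fully open); "grip_force": force on a finger pad.
Only numpy, scipy, OpenCV 4.12 (cv2) and the standard library are available. Lean on these libraries where they do the work, as an engineer would, in place of code of your own. Each camera call takes 0.05 s, during which the arm holds its last target. There are 200 camera calls.

### The job

With the rolling board, roll both white rods, one after the other, across the steel plate to the stop rail: press the board lightly on top of the rod and keep the pressing gentle the whole way (well under 35 N), giving way where a rod lifts the board. Then put the board back flat on the rubber mat, leave the rod that ran evenly where it lies at the stop rail, never lifting it, and put the one that rocked or wobbled into the red tray, laying it in without dropping it. Leave the things around undisturbed.

Things in the scene. Friction and masses are not known exactly. Their poses are not given: they have to be found in the camera images.
- plate: Fixed flat steel plate, 220 (x) by 250 (y) by 12 mm; origin at the centre of its underside, z up. Rods start at x about -30 mm, y about +60 and -60 mm, axes about along y; roll them in +x. Stop rail along y, 10 mm high, near face at x = +62 mm, so a rod against it has its centre at x = +50 mm. The rail has 54 mm wide finger gaps at y = +60 and -60 mm.
- rod_1_center (a point): Smooth white ceramic rod, 80 mm long, 24 mm high as it lies, about 120 g, with a thin blue stripe that is on top at the start. This point is its centre, 12 mm above the plate. y is its long axis; x and z turn as it rolls (z up at the start). One of the two rods is round, the other oval (26 mm thick one way, 24 mm the other, lying flat at the start): found by rolling.
- rod_2_center (a point): Smooth white ceramic rod, 80 mm long, 24 mm high as it lies, about 120 g, with a thin blue stripe that is on top at the start. This point is its centre, 12 mm above the plate. y is its long axis; x and z turn as it rolls (z up at the start). One of the two rods is round, the other oval (26 mm thick one way, 24 mm the other, lying flat at the start): found by rolling.
- board_grip (a point): Rolling board: flat aluminium board 130 (x) by 70 (y) by 8 mm, about 200 g, with a blue upright handle block on the middle of its top, 22 mm thick (x), 60 mm long (y), 45 mm high. This point is in the handle, 33 mm above the board's flat underside (handle top 53 mm above it). x is the rolling direction, y along the handle, z up.
- board: The same board, at the centre of its underside. It travels up to twice as far as the rod that rolls below it, so watch the rod to know when it is at the rail. Board, rod and plate are stiff (about 10 N or more for each mm), so a height held 1 mm too low presses too hard: feel the force.
- mat: Fixed black rubber mat, 160 mm (x) by 120 mm (y), 4 mm thick, beside the plate; origin at the centre of its underside. The board lies on it at the start and belongs there at the end.
- tray: Fixed open red tray, 140 mm (x) by 130 mm (y), 30 mm high, walls 4 mm, floor 4 mm; origin at the centre of its underside. Reject rods go in here.
- flask: Bystander: closed white plastic flask with blue cap, 44 mm across, 90 mm tall; origin at the centre of its underside.
- dish: Bystander: small white ceramic mixing bowl, 70 mm across, 30 mm tall; origin at the centre of its underside.
- brush: Bystander: thin brush lying down, 160 mm long; origin at the centre of its underside.
- plaster: Bystander: white plaster puck, 64 mm across, 30 mm tall; origin at the centre of its underside.
Not all that is in view belongs to the job. Leave any orange or pink look-alike of the part that bears rod_2_center alone.

How it is judged:
On the way, in this order (a step that is already met when the one before it is completed fails the run):
1. the first rod rolls under the pressing board: its blue stripe has come round to the underside while the board bears on it (((angle between rod_1_center's own z axis and vertical above 1.9 rad and contact force between board and rod_1 above 1 N and z of rod_1_center in the frame of plate below 0.03 m and x of rod_1_center in the frame of plate below 0.036 m) or (angle between rod_2_center's own z axis and vertical above 1.9 rad and contact force between board and rod_2 above 1 N and z of rod_2_center in the frame of plate below 0.03 m and x of rod_2_center in the frame of plate below 0.036 m))), for 0.1 s.
2. with one rod at the stop rail, the other rolls under the pressing board, stripe underneath ((((x of rod_1_center in the frame of plate between 0.036 and 0.064 m and z of rod_1_center in the frame of plate below 0.03 m) and (angle between rod_2_center's own z axis and vertical above 1.9 rad and contact force between board and rod_2 above 1 N and z of rod_2_center in the frame of plate below 0.03 m and x of rod_2_center in the frame of plate below 0.036 m)) or ((x of rod_2_center in the frame of plate between 0.036 and 0.064 m and z of rod_2_center in the frame of plate below 0.03 m) and (angle between rod_1_center's own z axis and vertical above 1.9 rad and contact force between board and rod_1 above 1 N and z of rod_1_center in the frame of plate below 0.03 m and x of rod_1_center in the frame of plate below 0.036 m)))), for 0.1 s.
3. both rods lie at the stop rail (x of rod_1_center in the frame of plate between 0.036 and 0.064 m and z of each of rod_1_center, rod_2_center in the frame of plate below 0.03 m and x of rod_2_center in the frame of plate between 0.036 and 0.064 m), for 0.2 s.
At the end, for the whole second after the job is handed in: The oval rod lies flat in the red tray, the round rod lies on the plate at the stop rail (its centre within 14 mm of touching it), the board stands flat on the mat within 35 mm of the mat's centre, and all are at rest (x of rod_1_center in the frame of plate between 0.036 and 0.064 m and z of rod_1_center in the frame of plate below 0.03 m and linear speed of each of rod_1, rod_2, board below 0.02 m/s and z of rod_2_center in the frame of tray below 0.03 m and x of rod_2_center in the frame of tray between -0.066 and 0.066 m and y of rod_2_center in the frame of tray between -0.061 and 0.061 m and angle between rod_2_center's own y axis and vertical above 1.3 rad and horizontal distance between board and mat below 0.035 m and angle between board_grip's own z axis and vertical below 0.08 rad and height (world z) of board below 0.012 m).
It fails at once if the board presses on a rod with more than 35 N (contact force between board and rod_1 above 35 N or contact force between board and rod_2 above 35 N).
It fails at once if the round rod is lifted off the plate (z of rod_1_center in the frame of plate above 0.045 m).
It fails at once if the reject is dropped into the tray (horizontal distance between rod_2_center and tray below 0.07 m and contact force between the fingers and rod_2 below 0.05 N and linear speed of rod_2 above 0.8 m/s).
It fails at once if a bystander (flask, bowl, brush or puck) is pushed more than 30 mm (distance of any of flask, dish, brush, plaster from where it was at the start of the episode above 0.03 m).
It also fails if it takes over 72 s, if anything falls off the work surface, if the arm or the gripper's body presses on something with over 40 N, if the wrist force passes 120 N, or if a joint passes its speed limit or range.

## Working session

There is one attempt and no reset: what is moved stays moved. The work goes in short steps, Python scripts to look and compute and a tool call to move; the robot and the scene stay as the last step left them, time stands still between calls to the robot, and variables do not carry over. Pictures are saved under pics/ and viewed, at most 10 in all, crops included, and the job is handed in when it is done.

Besides the shell and the picture viewer there is one more tool, called in YAML: its name, and indented under it one key for each argument. step_arm: Moves the arm, as the interface text tells. Scaled input: -1 to 1 covers 500 mm each way for a shift and 30 degrees each way for a turn. Its arguments: {"type":"object","properties":{"series":{"type":"array","items":{"type":"object","properties":{"grip":{"type":"number"},"x":{"type":"number","minimum":-1,"maximum":1},"y":{"type":"number","minimum":-1,"maximum":1},"z":{"type":"number","minimum":-1,"maximum":1},"ax":{"type":"number","minimum":-1,"maximum":1},"ay":{"type":"number","minimum":-1,"maximum":1},"az":{"type":"number","minimum":-1,"maximum":1}}}},"force":{"type":"number"}},"required":["series"]}

```bash
mkdir -p pics; python3 - <<'E'
from workcell import bot, imaging
import cv2,pickle,numpy as np
s=bot.read_state();print({k:np.round(v,3).tolist() for k,v in s.items()})
for n in("scene","top"):
    c=imaging.read_camera(n);pickle.dump(c,open(n+'0.pkl','wb'));cv2.imwrite(f'pics/{n}0.png',c['img'][:,:,::-1])
    print(n,c['fx'],c['cx'],c['cy'],np.round(c['R'],3).tolist(),np.round(c['t'],3))
E
```

```text
{'time': 0.0, 'q': [-1.208, 0.265, 1.605, -0.0, 1.274, -0.037], 'joint_vel': [0.001, 0.001, 0.001, -0.002, 0.001, 0.0], 'joint_torque': [-0.001, -51.511, -36.732, -0.0, 0.013, -0.0], 'tool_pos': [0.262, -0.621, 0.204], 'tcp_rot': [-3.077, -0.623, 0.001], 'wrist_force': [0.193, 0.068, -0.182], 'torque': [0.044, 0.065, 0.019], 'grip_force': 0.0, 'width': 0.998}
scene 524.4041437580727 319.0886976833947 233.23912380347545 [[0.845, 0.535, 0.008], [0.46, -0.719, -0.52], [-0.272, 0.444, -0.854]] [-0.508 -0.176  1.486]
top 472.8063822123267 316.71765749272384 242.89299872187695 [[0.027, -1.0, -0.004], [-0.997, -0.026, -0.067], [0.067, 0.006, -0.998]] [0.071 0.56  1.039]
```

View pics/scene0.png

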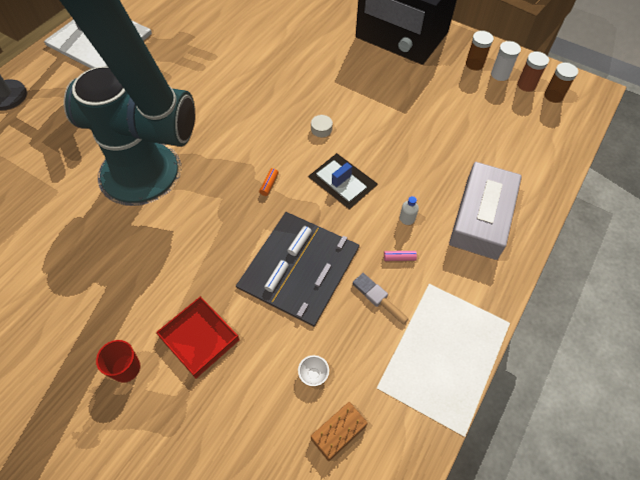

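View pics/top0.png

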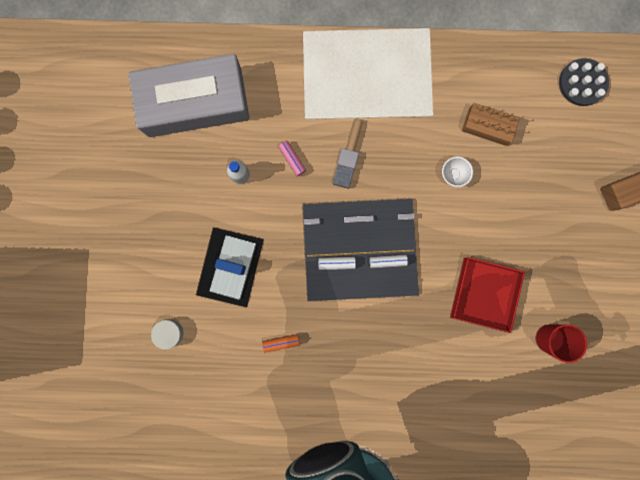

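The scene view shows the plate around (298,268), rods at (300,241) and (277,276), the board handle at (342,174) and the tray at (198,337). In the top view the plate is at (360,250), rods at (337,263) and (388,261), handle at (230,267) and tray at (488,293). The orange (280,343) and pink (291,158) rods are the look-alikes to leave alone.

```bash
cat > h.py <<'E'
import numpy as np,cv2,pickle
from workcell import bot,imaging
def load(n): return pickle.load(open(n,'rb'))
def K(c): return np.array([[c['fx'],0,c['cx']],[0,c['fy'],c['cy']],[0,0,1]])
def P(c): return K(c)@np.c_[np.array(c['R']),np.array(c['t'])]
def ray(c,px,z):
    R=np.array(c['R']);o=-R.T@np.array(c['t']);d=R.T@np.linalg.inv(K(c))@np.array([px[0],px[1],1.])
    return o+d*(z-o[2])/d[2]
def proj(c,X):
    p=P(c)@np.r_[X,1];return p[:2]/p[2]
def tri(c1,p1,c2,p2):
    X=cv2.triangulatePoints(P(c1),P(c2),np.array(p1,float).reshape(2,1),np.array(p2,float).reshape(2,1));X=X[:3,0]/X[3]
    return X
def blob(mask,box,amin=30):
    x0,y0,x1,y1=box;m=np.zeros(mask.shape,np.uint8);m[y0:y1,x0:x1]=mask[y0:y1,x0:x1]*255
    cs,_=cv2.findContours(m,cv2.RETR_EXTERNAL,cv2.CHAIN_APPROX_NONE)
    return sorted([k for k in cs if cv2.contourArea(k)>amin],key=cv2.contourArea)[::-1]
def hsv(c): return cv2.cvtColor(c['img'],cv2.COLOR_RGB2HSV)
E
python3 - <<'E'
from h import *
t=load('top0.pkl');s=load('scene0.pkl')
def show(c,mask,box,z,label,n=1,amin=30):
    out=[]
    for k in blob(mask,box,amin)[:n]:
        r=cv2.minAreaRect(k);b=cv2.boxPoints(r)
        W=np.array([ray(c,p,z) for p in b])
        e=W[1]-W[0];f=W[2]-W[1]
        print(label,'px',np.round(r[0],1),'W',np.round(W.mean(0),4),'sides',np.round([np.linalg.norm(e),np.linalg.norm(f)],4),'ang',np.round(np.degrees([np.arctan2(e[1],e[0]),np.arctan2(f[1],f[0])]),1),'px corners',np.round(b).tolist() if z<.02 else '')
        out.append(r[0])
    return out
ht,hs=hsv(t),hsv(s)
V=lambda h:h[...,2].astype(int); S=lambda h:h[...,1].astype(int); H=lambda h:h[...,0].astype(int)
blue=lambda h:(H(h)>100)&(H(h)<130)&(S(h)>130)&(V(h)>60)
white=lambda h:(V(h)>140)&(S(h)<110)
red=lambda h:((H(h)<6)|(H(h)>174))&(S(h)>170)
dark=lambda h:(V(h)<75)
a=show(t,blue(ht),(195,225,265,310),.057,'handle T');b=show(s,blue(hs),(305,150,380,210),.057,'handle S')
print('tri',tri(t,a[0],s,b[0]))
# fill dark with closings
a=show(t,cv2.morphologyEx(dark(ht).astype(np.uint8),cv2.MORPH_OPEN,np.ones((3,3))),(190,222,268,312),.004,'mat T')
show(t,white(ht)|blue(ht),(200,232,262,302),.012,'board T');show(s,white(hs)|blue(hs),(310,155,375,203),.012,'board S')
show(t,cv2.morphologyEx(dark(ht).astype(np.uint8),cv2.MORPH_OPEN,np.ones((5,5))),(295,190,428,308),.012,'plate T')
show(s,cv2.morphologyEx(dark(hs).astype(np.uint8),cv2.MORPH_OPEN,np.ones((5,5))),(228,205,366,332),.012,'plate S')
a=show(t,white(ht),(308,250,418,275),.024,'rod T',2);b=show(s,white(hs),(255,220,316,296),.024,'rod S',2)
for p in a:
  for q in b: print('tri',np.round(tri(t,p,s,q),4), np.round(proj(s,tri(t,p,s,q))-q,1))
show(t,(ht[...,2]>100)&(ht[...,1]<100),(300,208,418,226),.022,'rail T',3,8)
a=show(t,red(ht),(440,245,535,340),.03,'tray T');b=show(s,red(hs),(150,290,245,380),.03,'tray S')
st=(H(ht)>105)&(H(ht)<130)&(S(ht)>60);show(t,st,(308,250,418,275),.036,'stripe',2,3)
show(t,blue(ht),(222,155,250,185),.09,'cap');show(t,white(ht),(440,150,476,190),.03,'dish')
E
```

```text
handle T px [228.8 266.3] W [0.4994 0.2738 0.057 ] sides [0.0207 0.0614] ang [ -11.1 -101.8] px corners 
handle S px [341.6 170.1] W [0.5002 0.2726 0.057 ] sides [0.0604 0.0202] ang [ 77.9 -26.1] px corners 
tri [0.49934338 0.2741579  0.05451818]
mat T px [229.6 266.8] W [0.4995 0.2821 0.004 ] sides [0.1583 0.1185] ang [ -11.7 -102.5] px corners [[196.0, 294.0], [213.0, 226.0], [263.0, 239.0], [246.0, 307.0]]
board T px [227.7 278.5] W [0.4728 0.2837 0.012 ] sides [0.0744 0.0738] ang [ -13.  -103.7] px corners [[208.0, 290.0], [216.0, 258.0], [248.0, 267.0], [239.0, 299.0]]
board S px [342.5 178.5] W [0.4998 0.2807 0.012 ] sides [0.0975 0.1389] ang [ 84.1 -20.4] px corners [[317.0, 174.0], [338.0, 153.0], [369.0, 184.0], [348.0, 205.0]]
plate T px [347.5 228.2] W [0.5931 0.0177 0.012 ] sides [0.0627 0.1458] ang [ -17.2 -107.5] px corners [[313.0, 231.0], [321.0, 205.0], [383.0, 226.0], [374.0, 252.0]]
plate S px [290.7 223.4] W [0.4619 0.0789 0.012 ] sides [0.0577 0.0712] ang [115.9  20.4] px corners [[276.0, 230.0], [279.0, 212.0], [305.0, 217.0], [302.0, 235.0]]
rod T px [336.5 263
[... 788 characters left out ...]
W [0.6053 0.1005 0.022 ] sides [0.0366 0.0135] ang [ -83.7 -173.7] px corners 
tray T px [487.5 294.1] W [ 0.4544 -0.2916  0.03  ] sides [0.1388 0.138 ] ang [ -13.6 -102.6] px corners 
tray S px [197.7 335.4] W [ 0.4581 -0.2964  0.03  ] sides [0.1347 0.1546] ang [ 79.8 -15. ] px corners 
stripe px [389.  260.7] W [ 0.5214 -0.0735  0.036 ] sides [0.0791 0.003 ] ang [ -84.8 -175.5] px corners 
stripe px [336.5 262.5] W [0.5144 0.0415 0.036 ] sides [0.0768 0.0022] ang [ -88.5 -178.8] px corners 
cap px [233.5 166.5] W [0.7097 0.2658 0.09  ] sides [0.019  0.0193] ang [ -88.5 -177.8] px corners 
dish px [457.5 169.5] W [ 0.7296 -0.224   0.03  ] sides [0.0784 0.0883] ang [ -88.5 -179.8] px corners
```

```bash
cat >> h.py <<'E'
from scipy.spatial.transform import Rotation as Ro
def rel(pos,yawy=None,s=None):
    """numbers for a move from measured pose to pos, tool y at yawy deg (mod 180), tool down"""
    s=s or bot.read_state();R=Ro.from_rotvec(s['tcp_rot'])
    d=R.inv().apply(np.array(pos)-s['tool_pos'])/.5
    M=R.as_matrix();cur=np.degrees(np.arctan2(M[1,1],M[0,1]))
    yaw=cur if yawy is None else yawy
    y=np.radians(cur+((yaw-cur+90)%180-90))
    ty=np.array([np.cos(y),np.sin(y),0]);tz=np.array([0,0,-1.]);T=np.c_[np.cross(ty,tz),ty,tz]
    w=np.degrees(Ro.from_matrix(M.T@T).as_rotvec())/30
    print('t',round(s['time'],2),'pos',np.round(s['tool_pos'],4),'yawy',round(cur,1),'F',np.round(s['wrist_force'],1),'w',round(s['width'],3),'| d',np.round(d,4),'w',np.round(w,3))
E
python3 - <<'E'
from h import *
rel([.499,-.1,.2]);rel([.499,.274,.2],-11.9)
t=load('top0.pkl')
for p in [(303,205),(413,199),(418,294),(308,300),(360.5,249.5)]: print(ray(t,p,.012))
E
```

```text
t 0.1 pos [ 0.2625 -0.6211  0.2044] yawy -67.1 F [-0.3  0.   0.4] w 1.002 | d [ 0.8414 -0.7759  0.0104] w [-0.004 -0.    -0.   ]
t 0.1 pos [ 0.2625 -0.6211  0.2044] yawy -67.1 F [-0.3  0.   0.4] w 1.002 | d [ 1.1326 -1.4649  0.0118] w [-0.004 -0.002 -1.84 ]
[0.64317273 0.11962263 0.012     ]
[ 0.66338924 -0.12909476  0.012     ]
[ 0.4495726  -0.14306981  0.012     ]
[0.42960183 0.10229673 0.012     ]
[ 0.54571052 -0.01262204  0.012     ]
```

step_arm:
  series:
    - {"x": 0.84, "y": -0.776, "z": 0.01, "az": -0.9, "grip": -1}
    - {"x": 0.84, "y": -0.776, "z": 0.01, "az": -0.9}
    - {"x": 0.84, "y": -0.776, "z": 0.01, "az": -0.9}
    - {"x": 0.84, "y": -0.776, "z": 0.01, "az": -0.9}
    - {"x": 0.84, "y": -0.776, "z": 0.01, "az": -0.9}
    - {"x": 0.84, "y": -0.776, "z": 0.01, "az": -0.9}
    - {"x": 0.84, "y": -0.776, "z": 0.01, "az": -0.9}
    - {"x": 0.84, "y": -0.776, "z": 0.01, "az": -0.9}
    - {"x": 0.84, "y": -0.776, "z": 0.01, "az": -0.9}
    - {"x": 0.84, "y": -0.776, "z": 0.01, "az": -0.9}
    - {"x": 0.84, "y": -0.776, "z": 0.01, "az": -0.9}
    - {"x": 0.84, "y": -0.776, "z": 0.01, "az": -0.9}

```text
validation failed for argument at $.se...
```

```bash
python3 -c "
from h import *
rel([.499,.274,.1],-11.9)"
```

```text
t 0.1 pos [ 0.2625 -0.6211  0.2044] yawy -67.1 F [-0.3  0.   0.4] w 1.002 | d [ 1.1326 -1.4645  0.2118] w [-0.004 -0.002 -1.84 ]
```

step_arm:
  series:
    - {"x": 0.84, "y": -0.776, "z": 0.01, "ax": 0, "ay": 0, "az": -0.9, "grip": -1}

```text
time: 0.2
tool_pos: [0.2814, -0.5794, 0.2038]
tcp_rot: [3.023, 0.85, -0.003]
wrist_force: [2.1, 1.0, 0.6]
width: 1.001
grip_force: 0.0
```

```bash
python3 -c "
from h import *
rel([.499,-.1,.2],-30);rel([.499,.274,.1],-11.9)"
```

```text
t 0.2 pos [ 0.2814 -0.5794  0.2038] yawy -58.6 F [2.1 1.  0.6] w 1.001 | d [ 0.8713 -0.5913  0.0056] w [ 0.     0.004 -0.953]
t 0.2 pos [ 0.2814 -0.5794  0.2038] yawy -58.6 F [2.1 1.  0.6] w 1.001 | d [ 1.2617 -1.2297  0.2046] w [-1.000e-03  4.000e-03 -1.556e+00]
```

step_arm:
  series:
    - {"x": 0.87, "y": -0.59, "z": 0, "ax": 0, "ay": 0, "az": -0.95, "grip": -1}
    - {"x": 0.87, "y": -0.59, "z": 0, "ax": 0, "ay": 0, "az": -0.95, "grip": -1}
    - {"x": 0.87, "y": -0.59, "z": 0, "ax": 0, "ay": 0, "az": -0.95, "grip": -1}
    - {"x": 0.87, "y": -0.59, "z": 0, "ax": 0, "ay": 0, "az": -0.95, "grip": -1}
    - {"x": 0.87, "y": -0.59, "z": 0, "ax": 0, "ay": 0, "az": -0.95, "grip": -1}
    - {"x": 0.87, "y": -0.59, "z": 0, "ax": 0, "ay": 0, "az": -0.95, "grip": -1}
    - {"x": 0.87, "y": -0.59, "z": 0, "ax": 0, "ay": 0, "az": -0.95, "grip": -1}
    - {"x": 0.87, "y": -0.59, "z": 0, "ax": 0, "ay": 0, "az": -0.95, "grip": -1}
    - {"x": 0.87, "y": -0.59, "z": 0, "ax": 0, "ay": 0, "az": -0.95, "grip": -1}
    - {"x": 0.87, "y": -0.59, "z": 0, "ax": 0, "ay": 0, "az": -0.95, "grip": -1}
    - {"x": 0.87, "y": -0.59, "z": 0, "ax": 0, "ay": 0, "az": -0.95, "grip": -1}

```text
time: 1.3
tool_pos: [0.5007, -0.0939, 0.2048]
tcp_rot: [-2.718, -1.574, -0.001]
wrist_force: [0.9, -0.4, -0.7]
width: 0.997
grip_force: 0.0
```

```bash
python3 -c "
from h import *
rel([.499,.274,.1],-11.9)"
```

```text
t 1.3 pos [ 0.5007 -0.0939  0.2048] yawy -29.8 F [ 0.9 -0.4 -0.7] w 0.997 | d [ 0.6362 -0.369   0.2106] w [-0.001 -0.002 -0.598]
```

step_arm:
  series:
    - {"x": 0.636, "y": -0.369, "z": 0.21, "ax": 0, "ay": 0, "az": -0.6, "grip": -1}
    - {"x": 0.636, "y": -0.369, "z": 0.21, "ax": 0, "ay": 0, "az": -0.6, "grip": -1}
    - {"x": 0.636, "y": -0.369, "z": 0.21, "ax": 0, "ay": 0, "az": -0.6, "grip": -1}
    - {"x": 0.636, "y": -0.369, "z": 0.21, "ax": 0, "ay": 0, "az": -0.6, "grip": -1}
    - {"x": 0.636, "y": -0.369, "z": 0.21, "ax": 0, "ay": 0, "az": -0.6, "grip": -1}
    - {"x": 0.636, "y": -0.369, "z": 0.21, "ax": 0, "ay": 0, "az": -0.6, "grip": -1}
    - {"x": 0.636, "y": -0.369, "z": 0.21, "ax": 0, "ay": 0, "az": -0.6, "grip": -1}
    - {"x": 0.636, "y": -0.369, "z": 0.21, "ax": 0, "ay": 0, "az": -0.6, "grip": -1}
    - {"x": 0.636, "y": -0.369, "z": 0.21, "ax": 0, "ay": 0, "az": -0.6, "grip": -1}
    - {"x": 0.636, "y": -0.369, "z": 0.21, "ax": 0, "ay": 0, "az": -0.6, "grip": -1}

```text
time: 2.3
tool_pos: [0.4985, 0.2704, 0.0993]
tcp_rot: [-2.439, -1.98, 0.003]
wrist_force: [0.4, -0.3, 1.3]
width: 1.0
grip_force: 0.0
```

```bash
python3 -c "
from h import *
rel([.499,.274,.021],-11.9)"
```

```text
t 2.3 pos [0.4985 0.2704 0.0993] yawy -11.9 F [ 0.4 -0.3  1.3] w 1.0 | d [ 0.0075 -0.0002  0.1565] w [-0.003  0.003  0.001]
```

step_arm:
  series:
    - {"x": 0.006, "y": 0, "z": 0.08, "ax": 0, "ay": 0, "az": 0, "grip": -1}
    - {"x": 0.006, "y": 0, "z": 0.156, "ax": 0, "ay": 0, "az": 0, "grip": -1}
    - {"x": 0.006, "y": 0, "z": 0.156, "ax": 0, "ay": 0, "az": 0, "grip": -1}

```text
time: 2.6
tool_pos: [0.4953, 0.2693, 0.0172]
tcp_rot: [-2.441, -1.974, 0.017]
wrist_force: [-1.2, -0.6, -0.9]
width: 0.999
grip_force: 0.0
```

step_arm:
  force: 80
  series:
    - {"x": 0, "y": 0, "z": 0, "ax": 0, "ay": 0, "az": 0, "grip": 0.3}
    - {"x": 0, "y": 0, "z": 0, "ax": 0, "ay": 0, "az": 0, "grip": 0.4}
    - {"x": 0, "y": 0, "z": 0, "ax": 0, "ay": 0, "az": 0, "grip": 0.5}
    - {"x": 0, "y": 0, "z": 0, "ax": 0, "ay": 0, "az": 0, "grip": 1}
    - {"x": 0, "y": 0, "z": 0, "ax": 0, "ay": 0, "az": 0, "grip": 1}
    - {"x": 0, "y": 0, "z": 0, "ax": 0, "ay": 0, "az": 0, "grip": 1}

```text
time: 3.2
tool_pos: [0.5013, 0.2738, 0.0244]
tcp_rot: [2.441, 1.977, 0.005]
wrist_force: [-1.0, -0.5, 7.2]
width: 0.224
grip_force: 78.6
```

```bash
python3 -c "
from h import *
s=bot.read_state();print(s['torque'],s['grip_force'])
rel([.499,.274,.12],-11.9)"
```

```text
[-0.10619031  0.22759609 -0.02009509] 78.57058525085449
t 3.2 pos [0.5013 0.2738 0.0244] yawy -12.0 F [-1.  -0.5  7.2] w 0.224 | d [-0.0003 -0.0042 -0.1913] w [ 0.005 -0.003 -0.003]
```

step_arm:
  series:
    - {"x": 0, "y": 0, "z": -0.08, "ax": 0, "ay": 0, "az": 0, "grip": 1}
    - {"x": 0, "y": 0, "z": -0.16, "ax": 0, "ay": 0, "az": 0, "grip": 1}
    - {"x": 0, "y": 0, "z": -0.16, "ax": 0, "ay": 0, "az": 0, "grip": 1}
    - {"x": 0, "y": 0, "z": -0.16, "ax": 0, "ay": 0, "az": 0, "grip": 1}

```text
time: 3.6
tool_pos: [0.501, 0.2737, 0.1039]
tcp_rot: [2.441, 1.977, 0.005]
wrist_force: [-0.4, 0.3, -2.0]
width: 0.223
grip_force: 79.1
```

```bash
python3 -c "
from h import *
s=bot.read_state();print(s['torque'],s['grip_force'],s['tcp_rot'])
rel([.474,.0385,.085],4.2)"
```

```text
[0.02099332 0.01845344 0.01156509] 79.14500713348389 [2.44068884 1.97677183 0.00527821]
t 3.6 pos [0.501  0.2737 0.1039] yawy -12.0 F [-0.4  0.3 -2. ] w 0.223 | d [-0.4715  0.0449  0.0369] w [ 0.006 -0.003 -0.54 ]
```

step_arm:
  series:
    - {"x": -0.471, "y": 0.045, "z": 0.0, "ax": 0.006, "ay": -0.003, "az": -0.54, "grip": 1}
    - {"x": -0.471, "y": 0.045, "z": 0.0, "ax": 0.006, "ay": -0.003, "az": -0.54, "grip": 1}
    - {"x": -0.471, "y": 0.045, "z": 0.0, "ax": 0.006, "ay": -0.003, "az": -0.54, "grip": 1}
    - {"x": -0.471, "y": 0.045, "z": 0.0, "ax": 0.006, "ay": -0.003, "az": -0.54, "grip": 1}
    - {"x": -0.471, "y": 0.045, "z": 0.03, "ax": 0.006, "ay": -0.003, "az": -0.54, "grip": 1}
    - {"x": -0.471, "y": 0.045, "z": 0.037, "ax": 0.006, "ay": -0.003, "az": -0.54, "grip": 1}
    - {"x": -0.471, "y": 0.045, "z": 0.037, "ax": 0.006, "ay": -0.003, "az": -0.54, "grip": 1}
    - {"x": -0.471, "y": 0.045, "z": 0.037, "ax": 0.006, "ay": -0.003, "az": -0.54, "grip": 1}

```text
time: 4.4
tool_pos: [0.4723, 0.0387, 0.0827]
tcp_rot: [-2.136, -2.299, 0.007]
wrist_force: [-0.1, -0.1, -1.9]
width: 0.223
grip_force: 79.1
```

```bash
python3 - <<'E'
from h import *
s=bot.read_state();print(s['torque'],s['grip_force'])
rel([.474,.0385,.060],4.2)
c=imaging.read_camera('scene');cv2.imwrite('pics/s1.png',cv2.resize(c['img'][150:330,200:420,::-1],None,fx=3,fy=3))
E
```

```text
[0.0316746  0.05258886 0.04972558] 79.09635543823242
t 4.4 pos [0.4723 0.0387 0.0827] yawy 4.2 F [-0.1 -0.1 -1.9] w 0.223 | d [-0.0007  0.0037  0.0454] w [-0.01   0.001  0.   ]
```

View pics/s1.png

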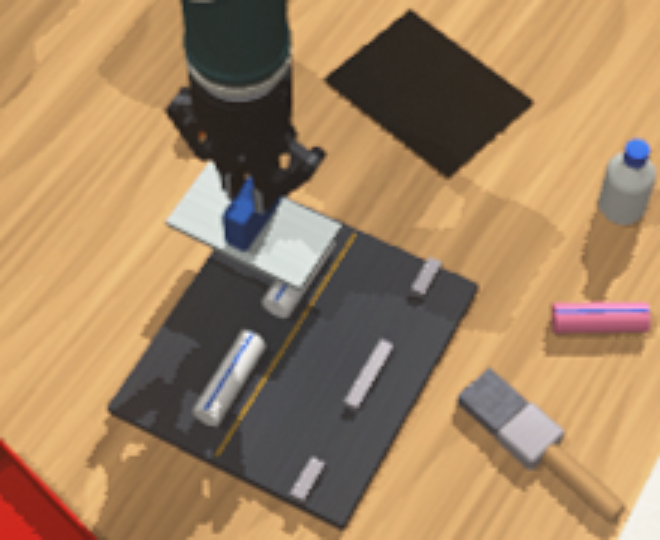

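The board hangs level over the first rod, which pokes out at crop (285,290). The second rod is at (230,378).

step_arm:
  series:
    - {"x": 0, "y": 0.003, "z": 0.03, "ax": -0.01, "ay": 0, "az": 0, "grip": 1}
    - {"x": 0, "y": 0.003, "z": 0.045, "ax": -0.01, "ay": 0, "az": 0, "grip": 1}
    - {"x": 0, "y": 0.003, "z": 0.047, "ax": -0.01, "ay": 0, "az": 0, "grip": 1}
    - {"x": 0, "y": 0.003, "z": 0.047, "ax": -0.01, "ay": 0, "az": 0, "grip": 1}

```text
time: 4.85
tool_pos: [0.4742, 0.0389, 0.06]
tcp_rot: [2.136, 2.302, 0.0]
wrist_force: [-0.3, -0.2, -1.4]
width: 0.23
grip_force: 79.1
```

step_arm:
  series:
    - {"x": 0, "y": 0, "z": 0.002, "ax": 0, "ay": 0, "az": 0, "grip": 1}
    - {"x": 0, "y": 0, "z": 0.002, "ax": 0, "ay": 0, "az": 0, "grip": 1}

```text
time: 5.05
tool_pos: [0.4748, 0.0384, 0.0596]
tcp_rot: [2.136, 2.3, 0.002]
wrist_force: [-0.1, -0.3, -2.0]
width: 0.218
grip_force: 79.1
```

step_arm:
  series:
    - {"x": 0, "y": 0, "z": 0.002, "ax": 0, "ay": 0, "az": 0, "grip": 1}
    - {"x": 0, "y": 0, "z": 0.002, "ax": 0, "ay": 0, "az": 0, "grip": 1}

```text
time: 5.25
tool_pos: [0.4745, 0.0382, 0.0583]
tcp_rot: [2.137, 2.299, 0.001]
wrist_force: [-0.3, -0.4, -2.1]
width: 0.225
grip_force: 79.1
```

step_arm:
  series:
    - {"x": 0, "y": 0, "z": 0.002, "ax": 0, "ay": 0, "az": 0, "grip": 1}
    - {"x": 0, "y": 0, "z": 0.002, "ax": 0, "ay": 0, "az": 0, "grip": 1}

```text
time: 5.45
tool_pos: [0.4743, 0.0382, 0.057]
tcp_rot: [2.137, 2.3, 0.001]
wrist_force: [-0.3, 0.5, -2.3]
width: 0.225
grip_force: 79.1
```

step_arm:
  series:
    - {"x": 0, "y": 0, "z": 0.001, "ax": 0, "ay": 0, "az": 0, "grip": 1}
    - {"x": 0, "y": 0, "z": 0.001, "ax": 0, "ay": 0, "az": 0, "grip": 1}

```text
time: 5.65
tool_pos: [0.4743, 0.0382, 0.0565]
tcp_rot: [2.137, 2.3, 0.001]
wrist_force: [-0.5, 0.8, -1.1]
width: 0.222
grip_force: 79.1
```

step_arm:
  series:
    - {"x": 0, "y": 0, "z": 0.0008, "ax": 0, "ay": 0, "az": 0, "grip": 1}
    - {"x": 0, "y": 0, "z": 0.0008, "ax": 0, "ay": 0, "az": 0, "grip": 1}

```text
time: 5.85
tool_pos: [0.4745, 0.0382, 0.0563]
tcp_rot: [2.137, 2.3, 0.001]
wrist_force: [-0.7, 0.2, -1.6]
width: 0.225
grip_force: 79.2
```

```bash
python3 -c "
from h import *
s=bot.read_state();print(s['torque'],s['grip_force'])
rel([.474,.0385,.060],4.2)"
```

```text
[ 0.02228312 -0.01815349 -0.02119909] 79.1775119304657
t 5.85 pos [0.4745 0.0382 0.0563] yawy 4.2 F [-0.7  0.2 -1.6] w 0.225 | d [ 0.0007 -0.001  -0.0074] w [ 0.004  0.002 -0.   ]
```

step_arm:
  series:
    - {"x": 0, "y": 0, "z": 0.001, "ax": 0, "ay": 0, "az": 0, "grip": 1}
    - {"x": 0, "y": 0, "z": 0.001, "ax": 0, "ay": 0, "az": 0, "grip": 1}

```text
time: 6.05
tool_pos: [0.4749, 0.0382, 0.0562]
tcp_rot: [2.137, 2.299, 0.002]
wrist_force: [0.3, -0.1, 0.5]
width: 0.223
grip_force: 79.4
```

step_arm:
  series:
    - {"x": 0, "y": 0, "z": 0.001, "ax": 0, "ay": 0, "az": 0, "grip": 1}
    - {"x": 0, "y": 0, "z": 0.001, "ax": 0, "ay": 0, "az": 0, "grip": 1}

```text
time: 6.25
tool_pos: [0.4753, 0.0382, 0.056]
tcp_rot: [2.136, 2.299, 0.003]
wrist_force: [-0.2, -0.7, 3.4]
width: 0.226
grip_force: 79.8
```

step_arm:
  series:
    - {"x": 0, "y": 0.008, "z": 0.0004, "ax": 0, "ay": 0, "az": 0, "grip": 1}
    - {"x": 0, "y": 0.016, "z": 0.0004, "ax": 0, "ay": 0, "az": 0, "grip": 1}
    - {"x": 0, "y": 0.024, "z": 0.0004, "ax": 0, "ay": 0, "az": 0, "grip": 1}
    - {"x": 0, "y": 0.032, "z": 0.0004, "ax": 0, "ay": 0, "az": 0, "grip": 1}
    - {"x": 0, "y": 0.032, "z": 0.0004, "ax": 0, "ay": 0, "az": 0, "grip": 1}

```text
time: 6.75
tool_pos: [0.4934, 0.0393, 0.0572]
tcp_rot: [2.134, 2.297, 0.006]
wrist_force: [-0.8, -0.6, 9.5]
width: 0.223
grip_force: 80.5
```

```bash
python3 -c "
from h import *
s=bot.read_state();print(s['torque'],s['grip_force'])
rel([.474,.0385,.060],4.2)"
```

```text
[-0.14964799 -0.33905834  0.00105937] 80.46247652739112
t 6.75 pos [0.4934 0.0393 0.0572] yawy 4.2 F [-0.8 -0.6  9.5] w 0.223 | d [ 0.0012 -0.0387 -0.0058] w [0.013 0.003 0.   ]
```

step_arm:
  series:
    - {"x": 0, "y": 0.01, "z": -0.0016, "ax": 0, "ay": 0, "az": 0, "grip": 1}
    - {"x": 0, "y": 0.02, "z": -0.0026, "ax": 0, "ay": 0, "az": 0, "grip": 1}
    - {"x": 0, "y": 0.03, "z": -0.0032, "ax": 0, "ay": 0, "az": 0, "grip": 1}
    - {"x": 0, "y": 0.04, "z": -0.0034, "ax": 0, "ay": 0, "az": 0, "grip": 1}

```text
time: 7.15
tool_pos: [0.5121, 0.0405, 0.0582]
tcp_rot: [2.135, 2.298, 0.003]
wrist_force: [-0.2, -2.6, 6.9]
width: 0.224
grip_force: 80.1
```

```bash
python3 -c "
from h import *
s=bot.read_state();print(s['torque'],s['grip_force'])
rel([.474,.0385,.060],4.2)"
```

```text
[-0.34422973 -0.09649293 -0.02539649] 80.13514280319214
t 7.15 pos [0.5121 0.0405 0.0582] yawy 4.2 F [-0.2 -2.6  6.9] w 0.224 | d [ 0.0016 -0.0763 -0.004 ] w [0.009 0.004 0.   ]
```

step_arm:
  series:
    - {"x": 0, "y": 0.01, "z": 0.0001, "ax": 0, "ay": 0, "az": 0, "grip": 1}
    - {"x": 0, "y": 0.02, "z": 0.0004, "ax": 0, "ay": 0, "az": 0, "grip": 1}
    - {"x": 0, "y": 0.03, "z": 0.001, "ax": 0, "ay": 0, "az": 0, "grip": 1}
    - {"x": 0, "y": 0.04, "z": 0.0018, "ax": 0, "ay": 0, "az": 0, "grip": 1}
    - {"x": 0, "y": 0.05, "z": 0.0025, "ax": 0, "ay": 0, "az": 0, "grip": 1}
    - {"x": 0, "y": 0.05, "z": 0.0027, "ax": 0, "ay": 0, "az": 0, "grip": 1}

```text
time: 7.75
tool_pos: [0.5385, 0.042, 0.0574]
tcp_rot: [2.134, 2.297, 0.006]
wrist_force: [1.6, -2.5, 8.1]
width: 0.225
grip_force: 80.3
```

```bash
python3 -c "
from h import *
s=bot.read_state();print(s['torque'],s['grip_force'])
rel([.474,.0385,.060],4.2)
c=imaging.read_camera('scene');cv2.imwrite('pics/s2.png',cv2.resize(c['img'][200:330,220:380,::-1],None,fx=4,fy=4))"
```

```text
[-0.45380926 -0.33912473  0.03471947] 80.29846429824829
t 7.75 pos [0.5385 0.042  0.0574] yawy 4.2 F [ 1.6 -2.5  8.1] w 0.225 | d [ 0.0024 -0.129  -0.0061] w [0.014 0.005 0.001]
```

View pics/s2.png

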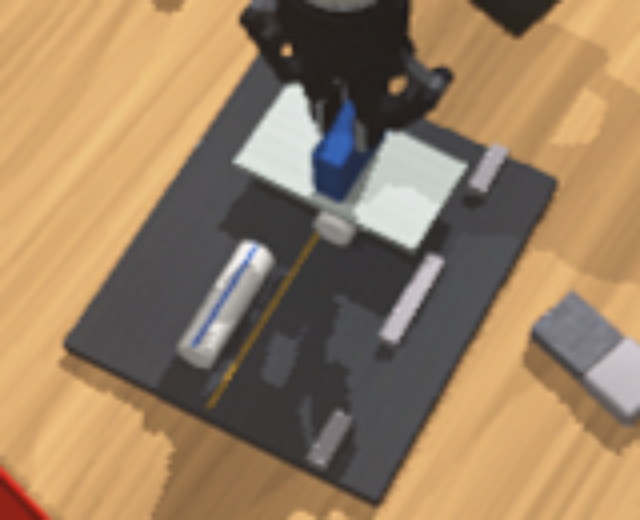

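The first rod is now under the middle of the board, with its end at crop (335,228). It rocked and the board rose about 2 mm, so this one is the oval rod.

step_arm:
  series:
    - {"x": 0, "y": 0.01, "z": 0, "ax": 0, "ay": 0, "az": 0, "grip": 1}
    - {"x": 0, "y": 0.02, "z": 0.0005, "ax": 0, "ay": 0, "az": 0, "grip": 1}
    - {"x": 0, "y": 0.03, "z": 0.0008, "ax": 0, "ay": 0, "az": 0, "grip": 1}
    - {"x": 0, "y": 0.04, "z": 0.0008, "ax": 0, "ay": 0, "az": 0, "grip": 1}
    - {"x": 0, "y": 0.05, "z": 0.0006, "ax": 0, "ay": 0, "az": 0, "grip": 1}

```text
time: 8.3
tool_pos: [0.5617, 0.0435, 0.0569]
tcp_rot: [2.135, 2.298, 0.001]
wrist_force: [-2.1, -3.9, 10.1]
width: 0.222
grip_force: 80.5
```

```bash
python3 -c "
from h import *
rel([.474,.0385,.060],4.2)"
```

```text
t 8.3 pos [0.5617 0.0435 0.0569] yawy 4.2 F [-2.1 -3.9 10.1] w 0.222 | d [ 0.003  -0.1757 -0.0069] w [0.008 0.006 0.001]
```

step_arm:
  series:
    - {"x": 0, "y": 0.01, "z": -0.0012, "ax": 0, "ay": 0, "az": 0, "grip": 1}
    - {"x": 0, "y": 0.02, "z": -0.0022, "ax": 0, "ay": 0, "az": 0, "grip": 1}
    - {"x": 0, "y": 0.03, "z": -0.0031, "ax": 0, "ay": 0, "az": 0, "grip": 1}
    - {"x": 0, "y": 0.04, "z": -0.0039, "ax": 0, "ay": 0, "az": 0, "grip": 1}
    - {"x": 0, "y": 0.05, "z": -0.0044, "ax": 0, "ay": 0, "az": 0, "grip": 1}

```text
time: 8.8
tool_pos: [0.5862, 0.0452, 0.0585]
tcp_rot: [2.135, 2.299, 0.0]
wrist_force: [-0.1, -3.7, 4.3]
width: 0.223
grip_force: 79.9
```

```bash
python3 -c "
from h import *
rel([.474,.0385,.060],4.2)"
```

```text
t 8.8 pos [0.5862 0.0452 0.0585] yawy 4.2 F [-0.1 -3.7  4.3] w 0.223 | d [ 0.0031 -0.2247 -0.0038] w [0.006 0.006 0.001]
```

step_arm:
  series:
    - {"x": 0, "y": 0.01, "z": 0, "ax": 0, "ay": 0, "az": 0, "grip": 1}
    - {"x": 0, "y": 0.02, "z": 0, "ax": 0, "ay": 0, "az": 0, "grip": 1}
    - {"x": 0, "y": 0.03, "z": 0.0002, "ax": 0, "ay": 0, "az": 0, "grip": 1}
    - {"x": 0, "y": 0.04, "z": 0.0008, "ax": 0, "ay": 0, "az": 0, "grip": 1}
    - {"x": 0, "y": 0.05, "z": 0.0016, "ax": 0, "ay": 0, "az": 0, "grip": 1}

```text
time: 9.3
tool_pos: [0.6116, 0.0469, 0.058]
tcp_rot: [2.134, 2.298, 0.001]
wrist_force: [-0.4, -4.6, 6.1]
width: 0.224
grip_force: 80.1
```

```bash
python3 -c "
from h import *
rel([.474,.0385,.060],4.2)
c=imaging.read_camera('scene');cv2.imwrite('pics/s3.png',cv2.resize(c['img'][200:330,220:380,::-1],None,fx=4,fy=4))"
```

```text
t 9.3 pos [0.6116 0.0469 0.058 ] yawy 4.2 F [-0.4 -4.6  6.1] w 0.224 | d [ 0.0037 -0.2756 -0.0051] w [0.008 0.006 0.001]
```

View pics/s3.png

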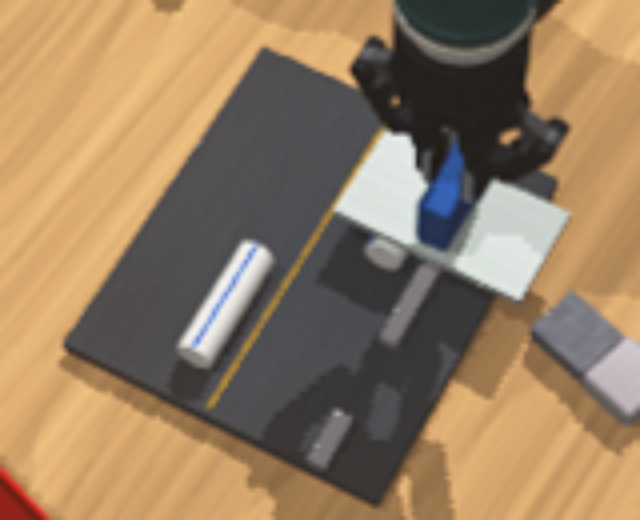

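The rod end at crop (385,253) is about 12 mm short of the rail at (425,270).

step_arm:
  series:
    - {"x": 0, "y": 0.01, "z": 0.0008, "ax": 0, "ay": 0, "az": 0, "grip": 1}
    - {"x": 0, "y": 0.02, "z": 0.0014, "ax": 0, "ay": 0, "az": 0, "grip": 1}
    - {"x": 0, "y": 0.03, "z": 0.0018, "ax": 0, "ay": 0, "az": 0, "grip": 1}
    - {"x": 0, "y": 0.04, "z": 0.0019, "ax": 0, "ay": 0, "az": 0, "grip": 1}
    - {"x": 0, "y": 0.046, "z": 0.0019, "ax": 0, "ay": 0, "az": 0, "grip": 1}
    - {"x": 0, "y": 0.046, "z": 0.0019, "ax": 0, "ay": 0, "az": 0, "grip": 1}

```text
time: 9.95
tool_pos: [0.632, 0.0496, 0.0559]
tcp_rot: [2.138, 2.301, -0.003]
wrist_force: [-2.7, -2.3, 8.0]
width: 0.224
grip_force: 80.2
```

```bash
python3 -c "
from h import *
rel([.474,.0385,.060],4.2)
c=imaging.read_camera('scene');cv2.imwrite('pics/s4.png',cv2.resize(c['img'][200:330,220:380,::-1],None,fx=4,fy=4))"
```

```text
t 9.95 pos [0.632  0.0496 0.0559] yawy 4.2 F [-2.7 -2.3  8. ] w 0.224 | d [ 0.0011 -0.3167 -0.0078] w [-0.003  0.003  0.   ]
```

View pics/s4.png

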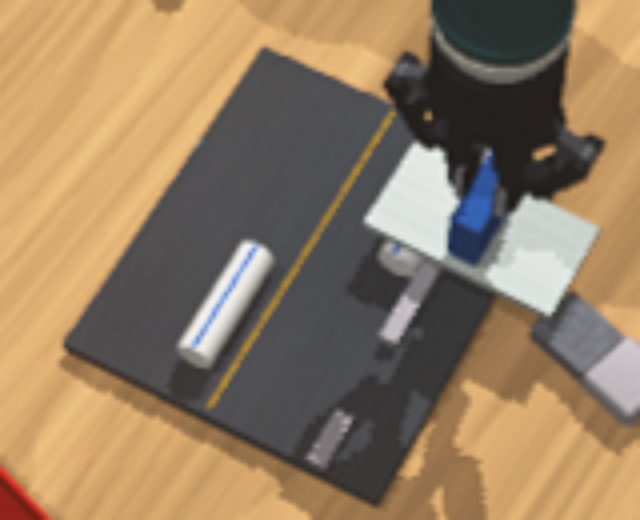

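The rod now lies against the rail, with its end at crop (400,258) touching the rail at (425,275). Its stripe is back near the top. I'll lift and go to rod 2.

step_arm:
  series:
    - {"x": 0, "y": 0, "z": -0.03, "ax": 0, "ay": 0, "az": 0, "grip": 1}
    - {"x": 0, "y": 0, "z": -0.07, "ax": 0, "ay": 0, "az": 0, "grip": 1}
    - {"x": 0, "y": 0, "z": -0.07, "ax": 0, "ay": 0, "az": 0, "grip": 1}

```text
time: 10.3
tool_pos: [0.6351, 0.0507, 0.0936]
tcp_rot: [2.135, 2.298, 0.008]
wrist_force: [1.3, 0.3, -1.8]
width: 0.23
grip_force: 79.1
```

```bash
python3 - <<'E'
from h import *
rel([.481,-.076,.0595],4.2)
t=imaging.read_camera('top');h=hsv(t)
m=(h[...,2]>140)&(h[...,1]<110)
for k in blob(m,(300,205,418,275),30):
    r=cv2.minAreaRect(k);W=ray(t,r[0],.026);print(np.round(r[0]),r[1],np.round(W,4))
st=(h[...,0]>105)&(h[...,0]<130)&(h[...,1]>60)
for k in blob(st,(300,205,418,275),3):
    r=cv2.minAreaRect(k);print('stripe',r,np.round(ray(t,r[0],.036),4))
E
```

```text
t 10.3 pos [0.6351 0.0507 0.0936] yawy 4.2 F [ 1.3  0.3 -1.8] w 0.23 | d [-0.2301 -0.3264  0.066 ] w [ 0.013  0.001 -0.   ]
[334. 220.] (31.0, 38.0) [0.6081 0.049  0.026 ]
[389. 242.] (9.391485214233398, 19.230182647705078) [ 0.5635 -0.0737  0.026 ]
[306. 241.] (7.39795446395874, 12.823122024536133) [0.56   0.1107 0.026 ]
[415. 214.] (17.0, 4.0) [ 0.6286 -0.1312  0.026 ]
stripe ((322.6707458496094, 208.0365753173828), (7.964861869812012, 3.904344320297241), 38.65980529785156) [0.634 0.075 0.036]
```

step_arm:
  series:
    - {"x": -0.23, "y": -0.326, "z": 0, "ax": 0.006, "ay": 0, "az": 0, "grip": 1}
    - {"x": -0.23, "y": -0.326, "z": 0, "ax": 0.006, "ay": 0, "az": 0, "grip": 1}
    - {"x": -0.23, "y": -0.326, "z": 0, "ax": 0.006, "ay": 0, "az": 0, "grip": 1}
    - {"x": -0.23, "y": -0.326, "z": 0, "ax": 0.006, "ay": 0, "az": 0, "grip": 1}
    - {"x": -0.23, "y": -0.326, "z": 0.03, "ax": 0.006, "ay": 0, "az": 0, "grip": 1}
    - {"x": -0.23, "y": -0.326, "z": 0.055, "ax": 0.006, "ay": 0, "az": 0, "grip": 1}
    - {"x": -0.23, "y": -0.326, "z": 0.065, "ax": 0.006, "ay": 0, "az": 0, "grip": 1}
    - {"x": -0.23, "y": -0.326, "z": 0.065, "ax": 0.006, "ay": 0, "az": 0, "grip": 1}

```text
time: 11.15
tool_pos: [0.479, -0.0761, 0.0572]
tcp_rot: [-2.137, -2.301, 0.003]
wrist_force: [0.3, 0.6, -2.5]
width: 0.225
grip_force: 79.4
```

```bash
python3 - <<'E'
from h import *
rel([.481,-.076,.0575],4.2)
t=imaging.read_camera('top');h=hsv(t)
m=(h[...,2]>140)&(h[...,1]<110)
for k in blob(m,(300,205,418,275),30):
    r=cv2.minAreaRect(k);W=ray(t,r[0],.026);print(np.round(r[0]),r[1],r[2],np.round(W,4))
st=(h[...,0]>105)&(h[...,0]<130)&(h[...,1]>60)
for k in blob(st,(300,205,418,275),3):
    r=cv2.minAreaRect(k);print('stripe',r,np.round(ray(t,r[0],.036),4))
cv2.imwrite('pics/t5.png',cv2.resize(t['img'][180:320,280:440,::-1],None,fx=4,fy=4))
E
```

```text
t 11.15 pos [ 0.479  -0.0761  0.0572] yawy 4.2 F [ 0.3  0.6 -2.5] w 0.225 | d [-0.      0.0041 -0.0007] w [-0.005  0.001  0.002]
[336. 240.] (69.0, 72.0) 90.0 [0.5657 0.0435 0.026 ]
[380. 262.] (23.0, 21.0) 90.0 [ 0.5173 -0.0563  0.026 ]
[409. 215.] (10.416768074035645, 22.736143112182617) 64.65382385253906 [ 0.6258 -0.1178  0.026 ]
stripe ((336.48968505859375, 228.773193359375), (1.0443761348724365, 35.05471420288086), 87.39744567871094) [0.5887 0.0433 0.036 ]
```

View pics/t5.png

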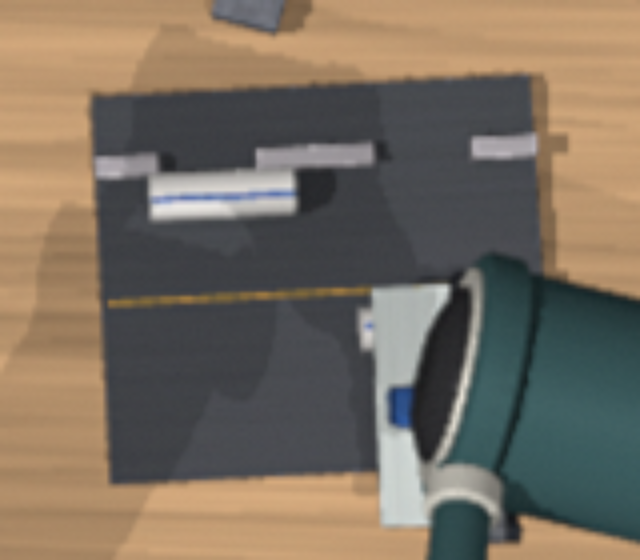

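The first rod lies parallel at the rail, centred at crop (222,197), with the board over the second rod at (368,327).

step_arm:
  series:
    - {"x": 0, "y": 0.003, "z": 0.0008, "ax": 0, "ay": 0, "az": 0, "grip": 1}
    - {"x": 0, "y": 0.003, "z": 0.0008, "ax": 0, "ay": 0, "az": 0, "grip": 1}

```text
time: 11.4
tool_pos: [0.4813, -0.0763, 0.058]
tcp_rot: [2.137, 2.302, -0.002]
wrist_force: [-0.0, 0.1, -0.7]
width: 0.225
grip_force: 79.4
```

step_arm:
  series:
    - {"x": 0, "y": 0, "z": 0.001, "ax": 0, "ay": 0, "az": 0, "grip": 1}
    - {"x": 0, "y": 0, "z": 0.001, "ax": 0, "ay": 0, "az": 0, "grip": 1}

```text
time: 11.6
tool_pos: [0.4805, -0.0765, 0.0574]
tcp_rot: [2.138, 2.302, -0.002]
wrist_force: [-0.2, 0.2, -2.0]
width: 0.227
grip_force: 79.4
```

step_arm:
  series:
    - {"x": 0, "y": 0, "z": 0.001, "ax": 0, "ay": 0, "az": 0, "grip": 1}
    - {"x": 0, "y": 0, "z": 0.001, "ax": 0, "ay": 0, "az": 0, "grip": 1}

```text
time: 11.8
tool_pos: [0.4803, -0.0766, 0.0568]
tcp_rot: [-2.139, -2.301, 0.003]
wrist_force: [-0.4, 0.0, -1.8]
width: 0.225
grip_force: 79.4
```

step_arm:
  series:
    - {"x": 0, "y": 0, "z": 0.001, "ax": 0, "ay": 0, "az": 0, "grip": 1}
    - {"x": 0, "y": 0, "z": 0.001, "ax": 0, "ay": 0, "az": 0, "grip": 1}

```text
time: 12.0
tool_pos: [0.4805, -0.0767, 0.0564]
tcp_rot: [2.138, 2.301, -0.002]
wrist_force: [0.8, -0.9, -1.9]
width: 0.229
grip_force: 79.4
```

step_arm:
  series:
    - {"x": 0, "y": 0, "z": 0.001, "ax": 0, "ay": 0, "az": 0, "grip": 1}
    - {"x": 0, "y": 0, "z": 0.001, "ax": 0, "ay": 0, "az": 0, "grip": 1}

```text
time: 12.2
tool_pos: [0.4809, -0.0768, 0.0562]
tcp_rot: [2.138, 2.301, -0.002]
wrist_force: [-0.4, -0.4, 0.2]
width: 0.225
grip_force: 79.6
```

step_arm:
  series:
    - {"x": 0, "y": 0, "z": 0.001, "ax": 0, "ay": 0, "az": 0, "grip": 1}
    - {"x": 0, "y": 0, "z": 0.001, "ax": 0, "ay": 0, "az": 0, "grip": 1}

```text
time: 12.4
tool_pos: [0.4812, -0.0768, 0.056]
tcp_rot: [2.138, 2.3, -0.001]
wrist_force: [0.4, 1.2, 2.9]
width: 0.225
grip_force: 79.9
```

step_arm:
  series:
    - {"x": 0, "y": 0.01, "z": 0.0004, "ax": 0, "ay": 0, "az": 0, "grip": 1}
    - {"x": 0, "y": 0.02, "z": 0.0004, "ax": 0, "ay": 0, "az": 0, "grip": 1}
    - {"x": 0, "y": 0.03, "z": 0.0004, "ax": 0, "ay": 0, "az": 0, "grip": 1}
    - {"x": 0, "y": 0.04, "z": 0.0004, "ax": 0, "ay": 0, "az": 0, "grip": 1}

```text
time: 12.8
tool_pos: [0.5016, -0.075, 0.0559]
tcp_rot: [2.138, 2.3, -0.0]
wrist_force: [-0.7, 0.7, 6.4]
width: 0.224
grip_force: 80.3
```

```bash
python3 -c "
from h import *
rel([.481,-.076,.060],4.2)"
```

```text
t 12.8 pos [ 0.5016 -0.075   0.0559] yawy 4.2 F [-0.7  0.7  6.4] w 0.224 | d [ 0.001  -0.0412 -0.0082] w [ 0.001  0.002 -0.   ]
```

step_arm:
  series:
    - {"x": 0, "y": 0.01, "z": 0, "ax": 0, "ay": 0, "az": 0, "grip": 1}
    - {"x": 0, "y": 0.02, "z": 0, "ax": 0, "ay": 0, "az": 0, "grip": 1}
    - {"x": 0, "y": 0.03, "z": 0, "ax": 0, "ay": 0, "az": 0, "grip": 1}
    - {"x": 0, "y": 0.04, "z": 0, "ax": 0, "ay": 0, "az": 0, "grip": 1}
    - {"x": 0, "y": 0.05, "z": 0, "ax": 0, "ay": 0, "az": 0, "grip": 1}

```text
time: 13.3
tool_pos: [0.5266, -0.0728, 0.0561]
tcp_rot: [2.138, 2.301, 0.0]
wrist_force: [-1.0, 3.2, 7.3]
width: 0.224
grip_force: 80.5
```

step_arm:
  series:
    - {"x": 0, "y": 0.01, "z": 0, "ax": 0, "ay": 0, "az": 0, "grip": 1}
    - {"x": 0, "y": 0.02, "z": 0, "ax": 0, "ay": 0, "az": 0, "grip": 1}
    - {"x": 0, "y": 0.03, "z": 0, "ax": 0, "ay": 0, "az": 0, "grip": 1}
    - {"x": 0, "y": 0.04, "z": 0, "ax": 0, "ay": 0, "az": 0, "grip": 1}
    - {"x": 0, "y": 0.05, "z": 0, "ax": 0, "ay": 0, "az": 0, "grip": 1}

```text
time: 13.8
tool_pos: [0.5515, -0.0706, 0.0562]
tcp_rot: [2.139, 2.301, 0.001]
wrist_force: [-1.4, 4.2, 8.8]
width: 0.221
grip_force: 80.6
```

step_arm:
  series:
    - {"x": 0, "y": 0.01, "z": -0.0006, "ax": 0, "ay": 0, "az": 0, "grip": 1}
    - {"x": 0, "y": 0.02, "z": -0.0008, "ax": 0, "ay": 0, "az": 0, "grip": 1}
    - {"x": 0, "y": 0.03, "z": -0.0008, "ax": 0, "ay": 0, "az": 0, "grip": 1}
    - {"x": 0, "y": 0.04, "z": -0.0008, "ax": 0, "ay": 0, "az": 0, "grip": 1}
    - {"x": 0, "y": 0.05, "z": -0.0008, "ax": 0, "ay": 0, "az": 0, "grip": 1}
    - {"x": 0, "y": 0.06, "z": -0.0008, "ax": 0, "ay": 0, "az": 0, "grip": 1}

```text
time: 14.4
tool_pos: [0.581, -0.068, 0.0563]
tcp_rot: [-2.138, -2.3, -0.0]
wrist_force: [-1.1, 3.7, 7.3]
width: 0.226
grip_force: 80.5
```

```bash
python3 -c "
from h import *
rel([.481,-.076,.060],4.2)
c=imaging.read_camera('scene');cv2.imwrite('pics/s6.png',cv2.resize(c['img'][200:330,220:380,::-1],None,fx=4,fy=4))"
```

```text
t 14.4 pos [ 0.581  -0.068   0.0563] yawy 4.2 F [-1.1  3.7  7.3] w 0.226 | d [-0.0013 -0.2006 -0.0074] w [-0.001 -0.001 -0.001]
```

View pics/s6.png

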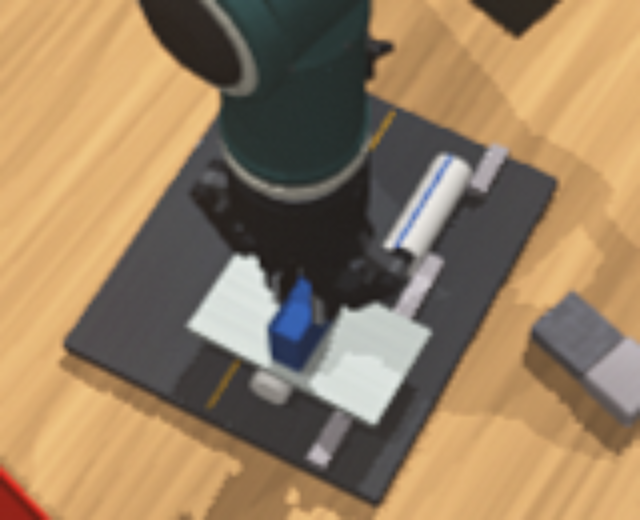

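The second rod runs evenly. Its end is at crop (270,385), still about 30 mm short of the rail at (328,437).

step_arm:
  series:
    - {"x": 0, "y": 0.01, "z": -0.0004, "ax": 0, "ay": 0, "az": 0, "grip": 1}
    - {"x": 0, "y": 0.02, "z": -0.0004, "ax": 0, "ay": 0, "az": 0, "grip": 1}
    - {"x": 0, "y": 0.03, "z": -0.0004, "ax": 0, "ay": 0, "az": 0, "grip": 1}
    - {"x": 0, "y": 0.04, "z": -0.0004, "ax": 0, "ay": 0, "az": 0, "grip": 1}
    - {"x": 0, "y": 0.05, "z": -0.0004, "ax": 0, "ay": 0, "az": 0, "grip": 1}
    - {"x": 0, "y": 0.06, "z": -0.0004, "ax": 0, "ay": 0, "az": 0, "grip": 1}
    - {"x": 0, "y": 0.07, "z": -0.0004, "ax": 0, "ay": 0, "az": 0, "grip": 1}

```text
time: 15.15
tool_pos: [0.6154, -0.0653, 0.0561]
tcp_rot: [-2.138, -2.3, 0.0]
wrist_force: [-0.2, 4.5, 6.6]
width: 0.219
grip_force: 80.4
```

step_arm:
  series:
    - {"x": 0, "y": 0.01, "z": 0, "ax": 0, "ay": 0, "az": 0, "grip": 1}
    - {"x": 0, "y": 0.02, "z": 0, "ax": 0, "ay": 0, "az": 0, "grip": 1}
    - {"x": 0, "y": 0.03, "z": 0, "ax": 0, "ay": 0, "az": 0, "grip": 1}

```text
time: 15.45
tool_pos: [0.6302, -0.0641, 0.056]
tcp_rot: [-2.138, -2.299, 0.0]
wrist_force: [-1.8, 4.3, 6.2]
width: 0.225
grip_force: 80.4
```

```bash
python3 -c "
from h import *
rel([.481,-.076,.060],4.2)
c=imaging.read_camera('scene');cv2.imwrite('pics/s7.png',cv2.resize(c['img'][200:330,220:380,::-1],None,fx=4,fy=4))"
```

```text
t 15.45 pos [ 0.6302 -0.0641  0.056 ] yawy 4.2 F [-1.8  4.3  6.2] w 0.225 | d [-0.0019 -0.2994 -0.0075] w [-0.003 -0.002 -0.001]
```

View pics/s7.png

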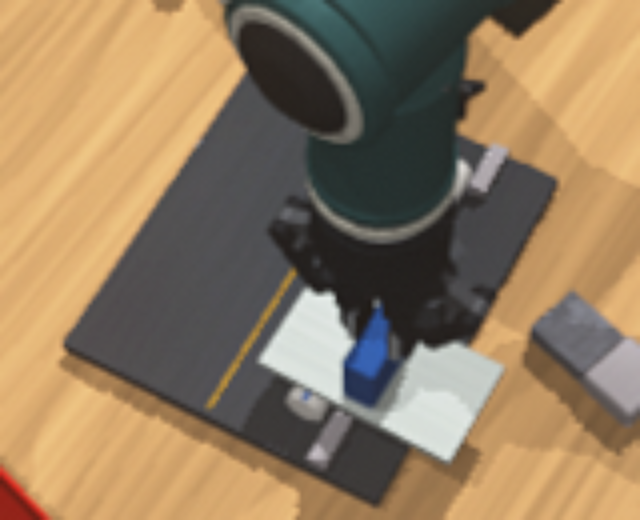

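The second rod's end at crop (305,402) is a few millimetres from the rail at (328,437).

step_arm:
  series:
    - {"x": 0, "y": 0.008, "z": 0, "ax": 0, "ay": 0, "az": 0, "grip": 1}
    - {"x": 0, "y": 0.016, "z": 0, "ax": 0, "ay": 0, "az": 0, "grip": 1}
    - {"x": 0, "y": 0.024, "z": 0, "ax": 0, "ay": 0, "az": 0, "grip": 1}
    - {"x": 0, "y": 0.024, "z": 0, "ax": 0, "ay": 0, "az": 0, "grip": 1}

```text
time: 15.9
tool_pos: [0.6411, -0.0641, 0.0554]
tcp_rot: [-2.137, -2.299, 0.005]
wrist_force: [-2.1, 3.0, 6.2]
width: 0.215
grip_force: 80.4
```

step_arm:
  series:
    - {"x": 0, "y": 0, "z": -0.02, "ax": 0, "ay": 0, "az": 0, "grip": 1}
    - {"x": 0, "y": 0, "z": -0.07, "ax": 0, "ay": 0, "az": 0, "grip": 1}
    - {"x": 0, "y": 0, "z": -0.12, "ax": 0, "ay": 0, "az": 0, "grip": 1}
    - {"x": 0, "y": 0, "z": -0.12, "ax": 0, "ay": 0, "az": 0, "grip": 1}

```text
time: 16.3
tool_pos: [0.6449, -0.0655, 0.1193]
tcp_rot: [2.134, 2.297, 0.003]
wrist_force: [1.9, -1.2, -0.7]
width: 0.227
grip_force: 79.4
```

```bash
python3 -c "
from h import *
rel([.56,.13,.11],4.2)
rel([.501,.276,.035],-12)"
```

```text
t 16.3 pos [ 0.6449 -0.0655  0.1193] yawy 4.2 F [ 1.9 -1.2 -0.7] w 0.227 | d [ 0.4024 -0.1409  0.0166] w [0.011 0.006 0.   ]
t 16.3 pos [ 0.6449 -0.0655  0.1193] yawy 4.2 F [ 1.9 -1.2 -0.7] w 0.227 | d [ 0.7028 -0.238   0.1651] w [0.012 0.004 0.54 ]
```

step_arm:
  series:
    - {"x": 0.708, "y": -0.239, "z": 0.02, "ax": 0.006, "ay": 0.004, "az": 0.54, "grip": 1}
    - {"x": 0.708, "y": -0.239, "z": 0.02, "ax": 0.006, "ay": 0.004, "az": 0.54, "grip": 1}
    - {"x": 0.708, "y": -0.239, "z": 0.02, "ax": 0.006, "ay": 0.004, "az": 0.54, "grip": 1}
    - {"x": 0.708, "y": -0.239, "z": 0.02, "ax": 0.006, "ay": 0.004, "az": 0.54, "grip": 1}
    - {"x": 0.708, "y": -0.239, "z": 0.02, "ax": 0.006, "ay": 0.004, "az": 0.54, "grip": 1}
    - {"x": 0.708, "y": -0.239, "z": 0.02, "ax": 0.006, "ay": 0.004, "az": 0.54, "grip": 1}
    - {"x": 0.708, "y": -0.239, "z": 0.02, "ax": 0.006, "ay": 0.004, "az": 0.54, "grip": 1}
    - {"x": 0.708, "y": -0.239, "z": 0.02, "ax": 0.006, "ay": 0.004, "az": 0.54, "grip": 1}
    - {"x": 0.708, "y": -0.239, "z": 0.08, "ax": 0.006, "ay": 0.004, "az": 0.54, "grip": 1}
    - {"x": 0.708, "y": -0.239, "z": 0.14, "ax": 0.006, "ay": 0.004, "az": 0.54, "grip": 1}
    - {"x": 0.708, "y": -0.239, "z": 0.165, "ax": 0.006, "ay": 0.004, "az": 0.54, "grip": 1}
    - {"x": 0.708, "y": -0.239, "z": 0.165, "ax": 0.006, "ay": 0.004, "az": 0.54, "grip": 1}

```text
time: 17.5
tool_pos: [0.4938, 0.2778, 0.0291]
tcp_rot: [-2.438, -1.974, 0.015]
wrist_force: [-0.7, 0.6, -1.7]
width: 0.222
grip_force: 79.4
```

```bash
python3 -c "
from h import *
rel([.5005,.279,.0265],-12)"
```

```text
t 17.5 pos [0.4938 0.2778 0.0291] yawy -12.0 F [-0.7  0.6 -1.7] w 0.222 | d [0.0052 0.0127 0.005 ] w [-0.019  0.008 -0.   ]
```

step_arm:
  series:
    - {"x": 0, "y": 0, "z": 0, "ax": 0, "ay": 0, "az": 0, "grip": 1}
    - {"x": 0, "y": 0, "z": 0.006, "ax": 0, "ay": 0, "az": 0, "grip": 1}
    - {"x": 0, "y": 0, "z": 0.012, "ax": 0, "ay": 0, "az": 0, "grip": 1}
    - {"x": 0, "y": 0, "z": 0.015, "ax": 0, "ay": 0, "az": 0, "grip": 1}
    - {"x": 0, "y": 0, "z": 0.015, "ax": 0, "ay": 0, "az": 0, "grip": 1}

```text
time: 18.0
tool_pos: [0.4969, 0.2795, 0.0255]
tcp_rot: [-2.439, -1.975, 0.003]
wrist_force: [-0.5, 0.1, -2.9]
width: 0.224
grip_force: 79.4
```

```bash
python3 -c "
from h import *
rel([.5005,.279,.0242],-12)"
```

```text
t 18.0 pos [0.4969 0.2795 0.0255] yawy -12.0 F [-0.5  0.1 -2.9] w 0.224 | d [0.0006 0.0073 0.0025] w [-0.008 -0.001 -0.   ]
```

step_arm:
  series:
    - {"x": 0, "y": 0, "z": 0.002, "ax": 0, "ay": 0, "az": 0, "grip": 1}
    - {"x": 0, "y": 0, "z": 0.003, "ax": 0, "ay": 0, "az": 0, "grip": 1}
    - {"x": 0, "y": 0, "z": 0.003, "ax": 0, "ay": 0, "az": 0, "grip": 1}

```text
time: 18.3
tool_pos: [0.4969, 0.2796, 0.0244]
tcp_rot: [-2.439, -1.975, 0.004]
wrist_force: [-2.3, -1.9, 3.3]
width: 0.222
grip_force: 80.1
```

step_arm:
  series:
    - {"x": 0, "y": 0, "z": 0, "ax": 0, "ay": 0, "az": 0, "grip": -0.2}
    - {"x": 0, "y": 0, "z": 0, "ax": 0, "ay": 0, "az": 0, "grip": -0.3}
    - {"x": 0, "y": 0, "z": 0, "ax": 0, "ay": 0, "az": 0, "grip": -0.3}
    - {"x": 0, "y": 0, "z": -0.08, "ax": 0, "ay": 0, "az": 0, "grip": -0.3}
    - {"x": 0, "y": 0, "z": -0.16, "ax": 0, "ay": 0, "az": 0, "grip": -0.3}
    - {"x": 0, "y": 0, "z": -0.2, "ax": 0, "ay": 0, "az": 0, "grip": -0.3}
    - {"x": 0, "y": 0, "z": -0.2, "ax": 0, "ay": 0, "az": 0, "grip": -0.3}

```text
time: 19.0
tool_pos: [0.5003, 0.281, 0.1282]
tcp_rot: [-2.44, -1.976, -0.009]
wrist_force: [0.4, -0.1, 0.2]
width: 0.647
grip_force: 0.0
```

```bash
python3 - <<'E'
from h import *
rel([.5895,.0433,.1],4.2)
t=imaging.read_camera('top');s=imaging.read_camera('scene');h=hsv(t);g=hsv(s)
print([np.round(ray(t,cv2.minAreaRect(k)[0],.057),4) for k in blob((h[...,0]>100)&(h[...,0]<130)&(h[...,1]>130)&(h[...,2]>60),(195,225,265,310))])
st=(h[...,0]>105)&(h[...,0]<130)&(h[...,1]>60)
for k in blob(st,(300,205,418,275),3):
    r=cv2.minAreaRect(k);print('stripe',np.round(r[0]),r[1],np.round(ray(t,r[0],.036),4))
m=lambda h:((h[...,2]>140)&(h[...,1]<110)).astype(np.uint8)
for c,hh,b in((t,h,(300,222,418,275)),(s,g,(255,230,345,320))):
  for k in blob(m(hh),b,60):
    r=cv2.minAreaRect(k);print(np.round(r[0],1),np.round(r[1]),np.round(r[2]),np.round(ray(c,r[0],.03),4))
cv2.imwrite('pics/t8.png',np.hstack([cv2.resize(t['img'][190:310,190:440,::-1],None,fx=1.6,fy=1.6),cv2.resize(s['img'][190:310,220:380,::-1],None,fx=1.6,fy=1.6)]))
E
```

```text
t 19.0 pos [0.5003 0.281  0.1282] yawy -12.0 F [ 0.4 -0.1  0.2] w 0.647 | d [-0.4282  0.2732  0.0546] w [ 0.006 -0.01  -0.54 ]
[array([0.4943, 0.2687, 0.057 ])]
stripe [386. 223.] (1.3867504596710205, 34.058589935302734) [ 0.6055 -0.0655  0.036 ]
[335. 228.] [10. 36.] 86.0 [0.591  0.0466 0.03  ]
[386.  226.3] [ 7. 36.] 87.0 [ 0.5976 -0.0665  0.03  ]
[308. 242.] [40. 16.] 90.0 [0.5583 0.1055 0.03  ]
[322.9 261.1] [14. 48.] 18.0 [0.5988 0.0202 0.03  ]
[305.1 288.2] [ 8. 32.] 31.0 [ 0.602  -0.0659  0.03  ]
```

View pics/t8.png

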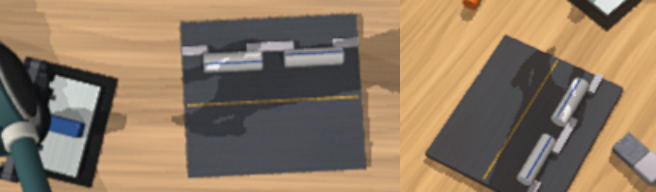

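Both rods are parallel at the rail, the oval at left crop (233,62) and the round at (314,57). The board is back on the mat. Next I grasp the oval rod.

step_arm:
  series:
    - {"x": -0.42, "y": 0.274, "z": 0.05, "ax": 0.006, "ay": -0.01, "az": -0.54, "grip": -0.3}
    - {"x": -0.42, "y": 0.274, "z": 0.05, "ax": 0.006, "ay": -0.01, "az": -0.54, "grip": -0.3}
    - {"x": -0.42, "y": 0.274, "z": 0.05, "ax": 0.006, "ay": -0.01, "az": -0.54, "grip": -0.3}
    - {"x": -0.42, "y": 0.274, "z": 0.05, "ax": 0.006, "ay": -0.01, "az": -0.54, "grip": -0.3}
    - {"x": -0.42, "y": 0.274, "z": 0.05, "ax": 0.006, "ay": -0.01, "az": -0.54, "grip": -0.3}
    - {"x": -0.42, "y": 0.274, "z": 0.05, "ax": 0.006, "ay": -0.01, "az": -0.54, "grip": -0.3}
    - {"x": -0.42, "y": 0.274, "z": 0.05, "ax": 0.006, "ay": -0.01, "az": -0.54, "grip": -0.3}
    - {"x": -0.42, "y": 0.274, "z": 0.05, "ax": 0.006, "ay": -0.01, "az": -0.54, "grip": -0.3}

```text
time: 19.9
tool_pos: [0.586, 0.0461, 0.0965]
tcp_rot: [-2.135, -2.297, 0.015]
wrist_force: [0.7, 0.6, 0.7]
width: 0.648
grip_force: 0.0
```

```bash
python3 -c "
from h import *
rel([.591,.047,.015],4.2)"
```

```text
t 19.9 pos [0.586  0.0461 0.0965] yawy 4.2 F [0.7 0.6 0.7] w 0.648 | d [0.0014 0.012  0.1628] w [-0.021  0.005 -0.001]
```

step_arm:
  series:
    - {"x": 0.001, "y": 0.004, "z": 0.07, "ax": 0, "ay": 0, "az": 0, "grip": -0.3}
    - {"x": 0.001, "y": 0.004, "z": 0.12, "ax": 0, "ay": 0, "az": 0, "grip": -0.3}
    - {"x": 0.001, "y": 0.004, "z": 0.15, "ax": 0, "ay": 0, "az": 0, "grip": -0.3}
    - {"x": 0.001, "y": 0.004, "z": 0.158, "ax": 0, "ay": 0, "az": 0, "grip": -0.3}
    - {"x": 0.001, "y": 0.004, "z": 0.158, "ax": 0, "ay": 0, "az": 0, "grip": -0.3}
    - {"x": 0.001, "y": 0.004, "z": 0.158, "ax": 0, "ay": 0, "az": 0, "grip": -0.3}

```text
time: 20.5
tool_pos: [0.5898, 0.0464, 0.0203]
tcp_rot: [-2.137, -2.301, 0.01]
wrist_force: [-0.1, 0.6, -0.0]
width: 0.648
grip_force: 0.0
```

```bash
python3 -c "
from h import *
rel([.591,.047,.015],4.2)"
```

```text
t 20.5 pos [0.5898 0.0464 0.0203] yawy 4.2 F [-0.1  0.6 -0. ] w 0.648 | d [0.0011 0.0025 0.0107] w [-0.011  0.006  0.001]
```

step_arm:
  force: 50
  series:
    - {"x": 0, "y": 0.002, "z": 0.005, "ax": -0.008, "ay": 0.004, "az": 0, "grip": -0.3}
    - {"x": 0, "y": 0.002, "z": 0.01, "ax": -0.008, "ay": 0.004, "az": 0, "grip": -0.3}
    - {"x": 0, "y": 0.002, "z": 0.01, "ax": -0.008, "ay": 0.004, "az": 0, "grip": 0.1}
    - {"x": 0, "y": 0.002, "z": 0.01, "ax": -0.008, "ay": 0.004, "az": 0, "grip": 0.3}
    - {"x": 0, "y": 0.002, "z": 0.01, "ax": -0.008, "ay": 0.004, "az": 0, "grip": 0.4}
    - {"x": 0, "y": 0.002, "z": 0.01, "ax": -0.008, "ay": 0.004, "az": 0, "grip": 0.6}
    - {"x": 0, "y": 0.002, "z": 0.01, "ax": -0.008, "ay": 0.004, "az": 0, "grip": 1}
    - {"x": 0, "y": 0.002, "z": 0.01, "ax": -0.008, "ay": 0.004, "az": 0, "grip": 1}

```text
time: 21.3
tool_pos: [0.5897, 0.0459, 0.0141]
tcp_rot: [-2.137, -2.3, 0.006]
wrist_force: [-0.2, -0.2, -0.6]
width: -0.0
grip_force: 0.0
```

step_arm:
  series:
    - {"x": 0, "y": 0, "z": -0.005, "ax": 0, "ay": 0, "az": 0, "grip": 1}
    - {"x": 0, "y": 0, "z": -0.02, "ax": 0, "ay": 0, "az": 0, "grip": 1}
    - {"x": 0, "y": 0, "z": -0.04, "ax": 0, "ay": 0, "az": 0, "grip": 1}
    - {"x": 0, "y": 0, "z": -0.04, "ax": 0, "ay": 0, "az": 0, "grip": 1}

```text
time: 21.7
tool_pos: [0.5917, 0.046, 0.0365]
tcp_rot: [2.138, 2.3, -0.001]
wrist_force: [0.8, -0.0, -0.1]
width: 0.001
grip_force: 0.0
```

```bash
python3 - <<'E'
from h import *
rel([.591,.047,.015],4.2)
s=imaging.read_camera('scene')
cv2.imwrite('pics/s9.png',cv2.resize(s['img'][190:320,220:380,::-1],None,fx=4,fy=4))
E
```

```text
t 21.7 pos [0.5917 0.046  0.0365] yawy 4.2 F [ 0.8 -0.  -0.1] w 0.001 | d [ 0.0021 -0.0013  0.043 ] w [ 0.001  0.003 -0.   ]
```

View pics/s9.png

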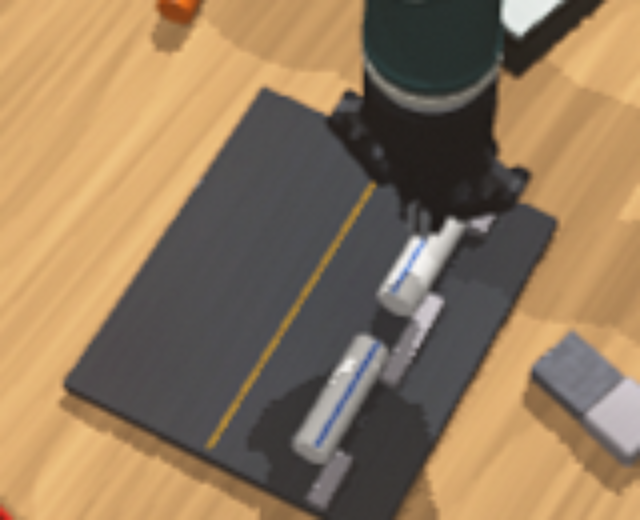

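The gripper is empty: the fingers have shut above the oval rod, which is still at the rail around crop (425,265). I'll measure its position again before regrasping.

```bash
python3 - <<'E'
from h import *
s=imaging.read_camera('scene');t=imaging.read_camera('top')
C=np.array([.5465,-.0125,0]);a=np.radians(4.2);ex=np.array([np.cos(a),np.sin(a),0]);ey=np.array([-np.sin(a),np.cos(a),0])
st=bot.read_state();print('tcp px',proj(s,st['tool_pos']),proj(t,st['tool_pos']))
for n,c,b in(('s',s,(310,230,345,272)),('t',t,(308,215,362,245))):
  h=hsv(c);m=(h[...,0]>105)&(h[...,0]<130)&(h[...,1]>60)
  for k in blob(m,b,2):
    p=k[:,0,:];r=cv2.minAreaRect(k);e=p[[p[:,0].argmin(),p[:,0].argmax()]]
    for q in (r[0],*e):
        W=ray(c,q,.036);print(n,np.round(q),np.round(W,4),'plate',np.round([(W-C)@ex,(W-C)@ey],4))
  m=(h[...,2]>130)&(h[...,1]<70)
  for k in blob(m,b,30): 
    r=cv2.minAreaRect(k);print('white',np.round(r[0]),np.round(r[1]));W=ray(c,r[0],.03);print('plate',np.round([(W-C)@ex,(W-C)@ey],4))
E
```

```text
tcp px [325.40878957 251.00760639] [335.29895051 228.2130518 ]
white [326. 257.] [15. 27.]
plate [0.0547 0.0435]
white [314. 227.] [20.  8.]
plate [0.0523 0.1023]
```

I've already viewed 11 pictures, one over the limit of 10, so I'll use numbers only from here. I'm moving the gripper aside to measure the rod unobstructed.

step_arm:
  series:
    - {"x": 0, "y": 0, "z": -0.09, "ax": 0, "ay": 0, "az": 0, "grip": -0.3}
    - {"x": 0.1, "y": 0, "z": -0.17, "ax": 0, "ay": 0, "az": 0, "grip": -0.3}
    - {"x": 0.2, "y": 0, "z": -0.17, "ax": 0, "ay": 0, "az": 0, "grip": -0.3}
    - {"x": 0.3, "y": 0, "z": -0.17, "ax": 0, "ay": 0, "az": 0, "grip": -0.3}
    - {"x": 0.3, "y": 0, "z": -0.17, "ax": 0, "ay": 0, "az": 0, "grip": -0.3}

```text
time: 22.35
tool_pos: [0.5788, 0.2002, 0.1197]
tcp_rot: [-2.133, -2.303, 0.002]
wrist_force: [0.4, 0.7, 0.7]
width: 0.653
grip_force: 0.0
```

```bash
cat > m.py <<'E'
from h import *
s=imaging.read_camera('scene');t=imaging.read_camera('top')
C=np.array([.5465,-.0125,0]);a=np.radians(4.2);ex=np.array([np.cos(a),np.sin(a),0]);ey=np.array([-np.sin(a),np.cos(a),0])
for n,c,b in(('s',s,(255,225,345,310)),('t',t,(308,215,415,245))):
  h=hsv(c)
  # project plate-frame ROI around the rods to exclude the rail
  roi=np.zeros(h.shape[:2],np.uint8)
  for y0,y1 in((.003,.105),(-.115,-.015)):
    q=[proj(c,C+ex*x+ey*y+[0,0,.024]) for x,y in((0,y0),(.061,y0),(.061,y1),(0,y1))]
    cv2.fillConvexPoly(roi,np.int32(np.round(q)),1)
  for nm,m,z,am in(('rod',(h[...,2]>115)&(h[...,1]<110),.030,40),('stripe',(h[...,0]>105)&(h[...,0]<130)&(h[...,1]>70),.035,3)):
    for k in blob(m&(roi>0),b,am):
      r=cv2.minAreaRect(k);W=ray(c,r[0],z);print(n,nm,np.round(r[0],1),np.round(r[1],1),np.round(r[2]),'W',np.round(W,4),'plate',np.round([(W-C)@ex,(W-C)@ey],4))
rel([.591,.047,.1],4.2)
E
python3 m.py
```

```text
s rod [304.5 289.1] [ 9.6 33.3] 31.0 W [ 0.6022 -0.0686  0.03  ] plate [ 0.0514 -0.06  ]
s rod [325.9 252.8] [ 9.8 32.4] 31.0 W [0.5926 0.0444 0.03  ] plate [0.0501 0.0534]
s stripe [306.2 288.3] [ 1.2 29.2] 30.0 W [ 0.6057 -0.0666  0.035 ] plate [ 0.055  -0.0583]
s stripe [325.  250.5] [ 1.1 26.9] 32.0 W [0.5885 0.0464 0.035 ] plate [0.0462 0.0557]
t rod [335.  228.1] [11.1 36.4] 87.0 W [0.5907 0.0466 0.03  ] plate [0.0484 0.0557]
t rod [385.5 225.2] [11.  37.4] 87.0 W [ 0.6001 -0.0654  0.03  ] plate [ 0.0496 -0.0567]
t 22.45 pos [0.5785 0.1974 0.1185] yawy 4.4 F [ 0.  -0.  -0.7] w 0.648 | d [-0.3017  0.0021  0.0375] w [-0.008  0.003  0.007]
```

The rod hasn't moved, so the fingers closed above it. Before descending again I'll check where the fingertips really are relative to the reported TCP, by comparing the dark finger pixels with projected points.

```bash
python3 - <<'E'
from h import *
st=bot.read_state();R=Ro.from_rotvec(st['tcp_rot']).as_matrix();p=np.array(st['tool_pos'])
for n in('scene','top'):
  c=imaging.read_camera(n);v=c['img'].max(2).astype(int)
  for sg in(-1,1):
    row=[]
    for dz in range(-12,45,4):   # mm behind TCP along tool z
      vals=[]
      for o in(28,33,38):
        u=np.int32(np.round(proj(c,p+R[:,1]*sg*o/1000-R[:,2]*dz/1000)));vals.append(v[u[1],u[0]])
      row.append((dz,*map(int,vals)))
    print(n,sg,row)
E
```

```text
scene -1 [(-12, 124, 113, 113), (-8, 111, 115, 118), (-4, 112, 115, 104), (0, 114, 116, 103), (4, 114, 119, 83), (8, 117, 101, 71), (12, 119, 86, 69), (16, 105, 61, 80), (20, 106, 37, 93), (24, 84, 34, 94), (28, 67, 34, 88), (32, 53, 37, 87), (36, 42, 39, 89), (40, 38, 40, 84), (44, 38, 41, 79)]
scene 1 [(-12, 52, 183, 182), (-8, 42, 194, 183), (-4, 44, 110, 184), (0, 44, 44, 158), (4, 44, 42, 133), (8, 43, 45, 75), (12, 44, 45, 42), (16, 43, 44, 43), (20, 79, 42, 42), (24, 94, 45, 43), (28, 94, 43, 44), (32, 89, 42, 42), (36, 88, 47, 42), (40, 80, 53, 42), (44, 83, 40, 40)]
top -1 [(-12, 33, 31, 118), (-8, 33, 31, 55), (-4, 33, 31, 55), (0, 33, 31, 55), (4, 30, 31, 22), (8, 30, 37, 32), (12, 30, 37, 32), (16, 30, 37, 32), (20, 27, 37, 32), (24, 27, 39, 44), (28, 27, 39, 44), (32, 23, 39, 43), (36, 18, 39, 43), (40, 18, 28, 41), (44, 18, 23, 41)]
top 1 [(-12, 186, 92, 40), (-8, 186, 47, 40), (-4, 152, 47, 40), (0, 152, 52, 43), (4, 71, 52, 43), (8, 71, 53, 43), (12, 55, 53, 41), (16, 55, 69, 54), (20, 73, 64, 54), (24, 73, 64, 54), (28, 72, 64, 47), (32, 72, 79, 66), (36, 79, 76, 66), (40, 79, 76, 61), (44, 81, 76, 61)]
```

The tips sit about 15 mm behind the TCP at this opening, so I must go lower. I'll pre-close to about 40 mm, descend and feel for the plate.

step_arm:
  series:
    - {"x": -0.1, "y": 0.002, "z": 0.03, "ax": 0, "ay": 0, "az": 0, "grip": 0.06}
    - {"x": -0.2, "y": 0.002, "z": 0.03, "ax": 0, "ay": 0, "az": 0, "grip": 0.06}
    - {"x": -0.3, "y": 0.002, "z": 0.03, "ax": 0, "ay": 0, "az": 0, "grip": 0.06}
    - {"x": -0.3, "y": 0.002, "z": 0.1, "ax": 0, "ay": 0, "az": 0, "grip": 0.06}
    - {"x": -0.3, "y": 0.002, "z": 0.13, "ax": 0, "ay": 0, "az": 0, "grip": 0.06}
    - {"x": -0.3, "y": 0.002, "z": 0.13, "ax": 0, "ay": 0, "az": 0, "grip": 0.06}
    - {"x": -0.3, "y": 0.002, "z": 0.13, "ax": 0, "ay": 0, "az": 0, "grip": 0.06}
    - {"x": -0.3, "y": 0.002, "z": 0.13, "ax": 0, "ay": 0, "az": 0, "grip": 0.06}

```text
time: 23.35
tool_pos: [0.5917, 0.0468, 0.0551]
tcp_rot: [-2.137, -2.302, 0.004]
wrist_force: [0.2, 0.8, 0.1]
width: 0.469
grip_force: 0.0
```

```bash
python3 -c "
from h import *
rel([.591,.047,.015],4.2)"
```

```text
t 23.35 pos [0.5917 0.0468 0.0551] yawy 4.3 F [0.2 0.8 0.1] w 0.469 | d [ 0.0006 -0.0012  0.0803] w [-0.004  0.002  0.002]
```

step_arm:
  series:
    - {"x": 0, "y": -0.001, "z": 0.025, "ax": 0, "ay": 0, "az": 0, "grip": 0.06}
    - {"x": 0, "y": -0.001, "z": 0.05, "ax": 0, "ay": 0, "az": 0, "grip": 0.06}
    - {"x": 0, "y": -0.001, "z": 0.074, "ax": 0, "ay": 0, "az": 0, "grip": 0.06}
    - {"x": 0, "y": -0.001, "z": 0.074, "ax": 0, "ay": 0, "az": 0, "grip": 0.06}

```text
time: 23.75
tool_pos: [0.5876, 0.0461, 0.0141]
tcp_rot: [-2.134, -2.298, 0.011]
wrist_force: [-0.6, 0.2, -0.3]
width: 0.468
grip_force: 0.0
```

step_arm:
  series:
    - {"x": 0, "y": 0, "z": 0.004, "ax": 0, "ay": 0, "az": 0, "grip": 0.06}
    - {"x": 0, "y": 0, "z": 0.008, "ax": 0, "ay": 0, "az": 0, "grip": 0.06}
    - {"x": 0, "y": 0, "z": 0.008, "ax": 0, "ay": 0, "az": 0, "grip": 0.06}

```text
time: 24.05
tool_pos: [0.5904, 0.0459, 0.0131]
tcp_rot: [-2.138, -2.3, 0.005]
wrist_force: [0.0, 0.7, -0.6]
width: 0.472
grip_force: 0.0
```

step_arm:
  series:
    - {"x": 0, "y": 0, "z": 0.004, "ax": 0, "ay": 0, "az": 0, "grip": 0.06}
    - {"x": 0, "y": 0, "z": 0.006, "ax": 0, "ay": 0, "az": 0, "grip": 0.06}
    - {"x": 0, "y": 0, "z": 0.006, "ax": 0, "ay": 0, "az": 0, "grip": 0.06}

```text
time: 24.35
tool_pos: [0.5902, 0.0459, 0.0101]
tcp_rot: [-2.138, -2.3, 0.006]
wrist_force: [0.1, -0.2, 0.0]
width: 0.465
grip_force: 0.0
```

step_arm:
  series:
    - {"x": 0, "y": 0.001, "z": 0.003, "ax": 0, "ay": 0, "az": 0, "grip": 0.06}
    - {"x": 0, "y": 0.001, "z": 0.006, "ax": 0, "ay": 0, "az": 0, "grip": 0.06}
    - {"x": 0, "y": 0.001, "z": 0.006, "ax": 0, "ay": 0, "az": 0, "grip": 0.06}

```text
time: 24.65
tool_pos: [0.5905, 0.046, 0.0068]
tcp_rot: [-2.137, -2.3, 0.006]
wrist_force: [0.9, -0.1, -0.3]
width: 0.473
grip_force: 0.0
```

step_arm:
  series:
    - {"x": 0, "y": 0, "z": 0.003, "ax": 0, "ay": 0, "az": 0, "grip": 0.06}
    - {"x": 0, "y": 0, "z": 0.004, "ax": 0, "ay": 0, "az": 0, "grip": 0.06}
    - {"x": 0, "y": 0, "z": 0.004, "ax": 0, "ay": 0, "az": 0, "grip": 0.06}

```text
time: 24.95
tool_pos: [0.5905, 0.046, 0.0049]
tcp_rot: [-2.137, -2.3, 0.006]
wrist_force: [-0.6, 0.4, -0.0]
width: 0.469
grip_force: 0.0
```

step_arm:
  force: 40
  series:
    - {"x": 0, "y": 0, "z": 0, "ax": 0, "ay": 0, "az": 0, "grip": 0.25}
    - {"x": 0, "y": 0, "z": 0, "ax": 0, "ay": 0, "az": 0, "grip": 0.35}
    - {"x": 0, "y": 0, "z": 0, "ax": 0, "ay": 0, "az": 0, "grip": 0.5}
    - {"x": 0, "y": 0, "z": 0, "ax": 0, "ay": 0, "az": 0, "grip": 0.6}
    - {"x": 0, "y": 0, "z": 0, "ax": 0, "ay": 0, "az": 0, "grip": 0.6}

```text
time: 25.45
tool_pos: [0.5919, 0.0461, 0.0062]
tcp_rot: [-2.138, -2.301, 0.003]
wrist_force: [0.2, -0.2, 6.1]
width: 0.207
grip_force: 19.4
```

step_arm:
  series:
    - {"x": 0, "y": 0, "z": 0, "ax": 0, "ay": 0, "az": 0, "grip": 0.06}
    - {"x": 0, "y": 0, "z": 0.0, "ax": 0, "ay": 0, "az": 0, "grip": 0.06}
    - {"x": 0, "y": 0, "z": 0.003, "ax": 0, "ay": 0, "az": 0, "grip": 0.06}
    - {"x": 0, "y": 0, "z": 0.005, "ax": 0, "ay": 0, "az": 0, "grip": 0.06}
    - {"x": 0, "y": 0, "z": 0.005, "ax": 0, "ay": 0, "az": 0, "grip": 0.06}

```text
time: 25.95
tool_pos: [0.59, 0.0459, 0.0019]
tcp_rot: [-2.137, -2.299, 0.007]
wrist_force: [0.1, 0.2, -0.8]
width: 0.466
grip_force: 0.0
```

step_arm:
  series:
    - {"x": 0, "y": 0, "z": 0.003, "ax": 0, "ay": 0, "az": 0, "grip": 0.06}
    - {"x": 0, "y": 0, "z": 0.005, "ax": 0, "ay": 0, "az": 0, "grip": 0.06}
    - {"x": 0, "y": 0, "z": 0.005, "ax": 0, "ay": 0, "az": 0, "grip": 0.06}

```text
time: 26.25
tool_pos: [0.5905, 0.046, -0.0002]
tcp_rot: [-2.137, -2.3, 0.006]
wrist_force: [-0.9, 0.5, 0.0]
width: 0.467
grip_force: 0.0
```

step_arm:
  force: 40
  series:
    - {"x": 0, "y": 0, "z": 0.002, "ax": 0, "ay": 0, "az": 0, "grip": 0.25}
    - {"x": 0, "y": 0, "z": 0.002, "ax": 0, "ay": 0, "az": 0, "grip": 0.35}
    - {"x": 0, "y": 0, "z": 0.002, "ax": 0, "ay": 0, "az": 0, "grip": 0.5}
    - {"x": 0, "y": 0, "z": 0.002, "ax": 0, "ay": 0, "az": 0, "grip": 0.6}
    - {"x": 0, "y": 0, "z": 0.002, "ax": 0, "ay": 0, "az": 0, "grip": 0.6}

```text
time: 26.75
tool_pos: [0.591, 0.046, -0.0006]
tcp_rot: [-2.138, -2.301, 0.005]
wrist_force: [-0.3, 0.2, 3.5]
width: 0.273
grip_force: 39.2
```

step_arm:
  force: 60
  series:
    - {"x": 0, "y": 0, "z": 0, "ax": 0, "ay": 0, "az": 0, "grip": 0.8}
    - {"x": 0, "y": 0, "z": 0, "ax": 0, "ay": 0, "az": 0, "grip": 0.8}
    - {"x": 0, "y": 0, "z": -0.006, "ax": 0, "ay": 0, "az": 0, "grip": 0.8}
    - {"x": 0, "y": 0, "z": -0.02, "ax": 0, "ay": 0, "az": 0, "grip": 0.8}
    - {"x": 0, "y": 0, "z": -0.06, "ax": 0, "ay": 0, "az": 0, "grip": 0.8}
    - {"x": 0, "y": 0, "z": -0.12, "ax": 0, "ay": 0, "az": 0, "grip": 0.8}
    - {"x": 0, "y": 0, "z": -0.2, "ax": 0, "ay": 0, "az": 0, "grip": 0.8}
    - {"x": 0, "y": 0, "z": -0.2, "ax": 0, "ay": 0, "az": 0, "grip": 0.8}

```text
time: 27.55
tool_pos: [0.5957, 0.0463, 0.1056]
tcp_rot: [2.134, 2.297, 0.007]
wrist_force: [0.3, 1.4, -0.5]
width: 0.265
grip_force: 58.8
```

```bash
python3 m.py; python3 -c "
from h import *
rel([.456,-.293,.1],-13)"
```

```text
s rod [304.4 289.1] [ 9.7 33.3] 30.0 W [ 0.6019 -0.0686  0.03  ] plate [ 0.0512 -0.06  ]
s rod [322.5 240.1] [10.6 14.7] 31.0 W [0.5657 0.0713 0.03  ] plate [0.0253 0.0821]
s stripe [306.2 288.3] [ 1.  29.2] 31.0 W [ 0.6058 -0.0666  0.035 ] plate [ 0.0552 -0.0583]
t rod [385.5 225.2] [11.  37.2] 87.0 W [ 0.6001 -0.0653  0.03  ] plate [ 0.0496 -0.0566]
t 27.65 pos [0.5919 0.0462 0.1005] yawy 4.2 F [ 0.5 -0.3 -2. ] w 0.259 | d [ 0.0018 -0.0017  0.001 ] w [-0.002  0.002  0.   ]
t 27.65 pos [0.5919 0.0462 0.1005] yawy 4.2 F [ 0.5 -0.3 -2. ] w 0.259 | d [-0.6566 -0.3208  0.0021] w [-0.001  0.003  0.573]
```

The oval rod is held and only the round one is left at the rail, at plate x about 0.050. Moving to the tray.

step_arm:
  series:
    - {"x": -0.656, "y": -0.321, "z": 0, "ax": 0, "ay": 0, "az": 0.57, "grip": 0.8}
    - {"x": -0.656, "y": -0.321, "z": 0, "ax": 0, "ay": 0, "az": 0.57, "grip": 0.8}
    - {"x": -0.656, "y": -0.321, "z": 0, "ax": 0, "ay": 0, "az": 0.57, "grip": 0.8}
    - {"x": -0.656, "y": -0.321, "z": 0, "ax": 0, "ay": 0, "az": 0.57, "grip": 0.8}
    - {"x": -0.656, "y": -0.321, "z": 0, "ax": 0, "ay": 0, "az": 0.57, "grip": 0.8}
    - {"x": -0.656, "y": -0.321, "z": 0, "ax": 0, "ay": 0, "az": 0.57, "grip": 0.8}
    - {"x": -0.656, "y": -0.321, "z": 0, "ax": 0, "ay": 0, "az": 0.57, "grip": 0.8}
    - {"x": -0.656, "y": -0.321, "z": 0, "ax": 0, "ay": 0, "az": 0.57, "grip": 0.8}
    - {"x": -0.656, "y": -0.321, "z": 0, "ax": 0, "ay": 0, "az": 0.57, "grip": 0.8}
    - {"x": -0.656, "y": -0.321, "z": 0, "ax": 0, "ay": 0, "az": 0.57, "grip": 0.8}

```text
time: 28.65
tool_pos: [0.4541, -0.2916, 0.0985]
tcp_rot: [-2.455, -1.954, 0.006]
wrist_force: [0.3, 0.3, -0.9]
width: 0.264
grip_force: 58.9
```

```bash
python3 -c "
from h import *
rel([.456,-.293,.005],-13)
print(bot.read_state()['grip_force'])"
```

```text
t 28.65 pos [ 0.4541 -0.2916  0.0985] yawy -13.0 F [ 0.3  0.3 -0.9] w 0.264 | d [-0.0017  0.0055  0.1871] w [-0.011  0.001  0.001]
58.87580215930939
```

Now down to just above the floor, then feel the rest.

step_arm:
  series:
    - {"x": 0, "y": 0.002, "z": 0.05, "ax": 0, "ay": 0, "az": 0, "grip": 0.8}
    - {"x": 0, "y": 0.002, "z": 0.1, "ax": 0, "ay": 0, "az": 0, "grip": 0.8}
    - {"x": 0, "y": 0.002, "z": 0.15, "ax": 0, "ay": 0, "az": 0, "grip": 0.8}
    - {"x": 0, "y": 0.002, "z": 0.18, "ax": 0, "ay": 0, "az": 0, "grip": 0.8}
    - {"x": 0, "y": 0.002, "z": 0.19, "ax": 0, "ay": 0, "az": 0, "grip": 0.8}
    - {"x": 0, "y": 0.002, "z": 0.196, "ax": 0, "ay": 0, "az": 0, "grip": 0.8}
    - {"x": 0, "y": 0.002, "z": 0.196, "ax": 0, "ay": 0, "az": 0, "grip": 0.8}

```text
time: 29.35
tool_pos: [0.4563, -0.293, 0.0025]
tcp_rot: [-2.456, -1.959, 0.005]
wrist_force: [-1.0, 0.4, -0.5]
width: 0.263
grip_force: 58.9
```

step_arm:
  series:
    - {"x": 0, "y": 0, "z": 0.004, "ax": 0, "ay": 0, "az": 0, "grip": 0.8}
    - {"x": 0, "y": 0, "z": 0.007, "ax": 0, "ay": 0, "az": 0, "grip": 0.8}
    - {"x": 0, "y": 0, "z": 0.007, "ax": 0, "ay": 0, "az": 0, "grip": 0.8}

```text
time: 29.65
tool_pos: [0.4558, -0.2934, -0.001]
tcp_rot: [-2.457, -1.957, 0.005]
wrist_force: [-0.1, -0.1, -2.4]
width: 0.261
grip_force: 58.9
```

step_arm:
  series:
    - {"x": 0, "y": 0, "z": 0.003, "ax": 0, "ay": 0, "az": 0, "grip": 0.8}
    - {"x": 0, "y": 0, "z": 0.004, "ax": 0, "ay": 0, "az": 0, "grip": 0.8}
    - {"x": 0, "y": 0, "z": 0.004, "ax": 0, "ay": 0, "az": 0, "grip": 0.8}

```text
time: 29.95
tool_pos: [0.4554, -0.2931, -0.0035]
tcp_rot: [-2.456, -1.957, 0.006]
wrist_force: [-0.8, -0.1, -0.6]
width: 0.264
grip_force: 58.9
```

step_arm:
  series:
    - {"x": 0, "y": 0, "z": 0.003, "ax": 0, "ay": 0, "az": 0, "grip": 0.8}
    - {"x": 0, "y": 0, "z": 0.006, "ax": 0, "ay": 0, "az": 0, "grip": 0.8}
    - {"x": 0, "y": 0, "z": 0.006, "ax": 0, "ay": 0, "az": 0, "grip": 0.8}

```text
time: 30.25
tool_pos: [0.4553, -0.293, -0.0068]
tcp_rot: [-2.456, -1.957, 0.006]
wrist_force: [0.3, 0.3, -1.5]
width: 0.266
grip_force: 58.9
```

step_arm:
  series:
    - {"x": 0, "y": 0, "z": 0.002, "ax": 0, "ay": 0, "az": 0, "grip": 0.8}
    - {"x": 0, "y": 0, "z": 0.003, "ax": 0, "ay": 0, "az": 0, "grip": 0.8}
    - {"x": 0, "y": 0, "z": 0.003, "ax": 0, "ay": 0, "az": 0, "grip": 0.8}

```text
time: 30.55
tool_pos: [0.4555, -0.2931, -0.0081]
tcp_rot: [-2.456, -1.957, 0.006]
wrist_force: [0.5, -0.1, -1.2]
width: 0.262
grip_force: 58.9
```

step_arm:
  series:
    - {"x": 0, "y": 0, "z": 0.002, "ax": 0, "ay": 0, "az": 0, "grip": 0.8}
    - {"x": 0, "y": 0, "z": 0.002, "ax": 0, "ay": 0, "az": 0, "grip": 0.8}

```text
time: 30.75
tool_pos: [0.4556, -0.2932, -0.0084]
tcp_rot: [-2.456, -1.957, 0.006]
wrist_force: [-0.9, 1.2, 4.2]
width: 0.266
grip_force: 59.7
```

step_arm:
  series:
    - {"x": 0, "y": 0, "z": 0.001, "ax": 0, "ay": 0, "az": 0, "grip": 0.8}
    - {"x": 0, "y": 0, "z": 0.001, "ax": 0, "ay": 0, "az": 0, "grip": 0.8}

```text
time: 30.95
tool_pos: [0.4557, -0.2932, -0.0084]
tcp_rot: [-2.456, -1.957, 0.006]
wrist_force: [-3.1, 1.9, 7.4]
width: 0.264
grip_force: 60.3
```

The rod is on the floor. Opening and retreating.

step_arm:
  series:
    - {"x": 0, "y": 0, "z": 0, "ax": 0, "ay": 0, "az": 0, "grip": 0.4}
    - {"x": 0, "y": 0, "z": 0, "ax": 0, "ay": 0, "az": 0, "grip": 0.2}
    - {"x": 0, "y": 0, "z": 0, "ax": 0, "ay": 0, "az": 0, "grip": 0}
    - {"x": 0, "y": 0, "z": 0, "ax": 0, "ay": 0, "az": 0, "grip": 0}
    - {"x": 0, "y": 0, "z": -0.06, "ax": 0, "ay": 0, "az": 0, "grip": 0}
    - {"x": 0, "y": 0, "z": -0.14, "ax": 0, "ay": 0, "az": 0, "grip": 0}
    - {"x": 0, "y": 0, "z": -0.24, "ax": 0, "ay": 0, "az": 0, "grip": 0}
    - {"x": -0.1, "y": 0, "z": -0.34, "ax": 0, "ay": 0, "az": 0, "grip": 0}
    - {"x": -0.2, "y": 0, "z": -0.34, "ax": 0, "ay": 0, "az": 0, "grip": 0}
    - {"x": -0.3, "y": 0, "z": -0.34, "ax": 0, "ay": 0, "az": 0, "grip": 0}
    - {"x": -0.4, "y": 0, "z": -0.34, "ax": 0, "ay": 0, "az": 0, "grip": 0}
    - {"x": -0.4, "y": 0, "z": -0.34, "ax": 0, "ay": 0, "az": 0, "grip": 0}

```text
time: 32.15
tool_pos: [0.4102, -0.4924, 0.1613]
tcp_rot: [2.459, 1.953, -0.008]
wrist_force: [0.0, 0.6, -0.9]
width: 0.504
grip_force: 0.0
```

```bash
python3 m.py; python3 - <<'E'
from h import *
t0=load('top0.pkl');t=imaging.read_camera('top');s=imaging.read_camera('scene')
for n,c,b in(('t',t,(440,245,535,340)),('s',s,(150,290,245,380))):
  h=hsv(c)
  for k in blob((h[...,2]>115)&(h[...,1]<110),b,60):
    r=cv2.minAreaRect(k);print(n,'tray rod',np.round(r[0],1),np.round(r[1]),'W',np.round(ray(c,r[0],.022),4))
h=hsv(t);bl=(h[...,0]>100)&(h[...,0]<130)&(h[...,1]>130)&(h[...,2]>60)
for k in blob(bl,(195,225,265,310)): print('handle',np.round(ray(t,cv2.minAreaRect(k)[0],.057),4))
for nm,(x0,y0,x1,y1) in dict(flask=(215,145,262,195),dish=(435,145,480,195),brush=(325,110,370,192),puck=(140,310,190,355)).items():
  print(nm,'mean diff',np.abs(t['img'][y0:y1,x0:x1].astype(int)-t0['img'][y0:y1,x0:x1]).mean().round(1))
E
```

```text
s rod [304.6 289.2] [ 9.8 33.3] 31.0 W [ 0.6024 -0.0686  0.03  ] plate [ 0.0516 -0.06  ]
s stripe [306.2 288.3] [ 1.  29.2] 31.0 W [ 0.6058 -0.0666  0.035 ] plate [ 0.0552 -0.0583]
t rod [385.3 225.2] [11.  38.1] 87.0 W [ 0.6001 -0.0649  0.03  ] plate [ 0.0497 -0.0562]
t 32.25 pos [ 0.4105 -0.49    0.1605] yawy -13.1 F [ 1.   0.4 -0.2] w 0.501 | d [1.1282 0.1088 0.118 ] w [-0.007  0.003 -0.576]
t tray rod [487. 292.] [94. 94.] W [ 0.4584 -0.2934  0.022 ]
s tray rod [199.6 335.7] [11. 37.] W [ 0.4604 -0.2948  0.022 ]
handle [0.4967 0.2797 0.057 ]
flask mean diff 0.8
dish mean diff 0.8
brush mean diff 0.8
puck mean diff 0.8
```

```bash
python3 -c "
from workcell import bot
print(bot.finish_job())"
```

```text
the job is handed in; nothing more can be done
None
```

The job is handed in at about 32 s, verdict not shown: my last measurements had the oval rod (the +y one) in the red tray, the round rod at the stop rail, the board on the mat and the bystanders unmoved; one grasp missed and was repeated, and I viewed 11 pictures, one over the limit of 10.

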